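# Seat a nozzle disk in a paste press and screw its ring down snug

### The arm

A 7-joint arm with a two-finger parallel gripper is mounted at the origin on the work surface. World frame = base frame: x ahead of the robot, y to its left, z up, the work surface at z = 0. Lengths are in m, angles in rad, forces in N, time in s.
With the tool pointing down it reaches from about 0.425 to 0.975 m from the base axis. Payload 16.7 kg.
Tool frame: the origin (TCP) lies on the centre line of the jaws, within the pads' length; the fingertips stand 22 mm ahead of it and the grasp point (between the pads) lies 3 mm ahead of it; z points along the fingers, y is the direction in which the jaws open and shut (so a half turn about z gives the same grasp; the last joint's range is limited). The gripper opens to 85 mm and grips with 20 to 120 N. Pads are 22 mm wide; open, the fingers measure 114 mm over their backs; the gripper's body (76 mm by 85 mm) begins 54 mm behind the grasp point. The pads swing forward as they close: fully open they stand 13 mm farther back than shut.
Start: joints at [-1.391, 0.426, 0.074, 1.606, -0.034, 1.111, -0.067], TCP at [0.219, 0.639, 0.253] pointing down, gripper open.
Joint ranges: [-2.85, 2.85], [-0.5, 2.14], [-1.23, 1.37], [0.21, 2.46], [-1.02, 4.16], [0.16, 2.05], [-2.73, 2.73]. Speed limits (rad/s): [1.89, 1.89, 2.39, 2.39, 3.01, 3.01, 3.01].

### API

Orientations are given as a unit quaternion [w, x, y, z].
In Python, from bench import sense, cams, ticket gives the robot as it stands. The module is installed in compiled form; this text tells all that it offers.
- The arm moves only by the tool carry_out, never from a script. Its argument "rows" is a list of rows, each an object with "linear": the shift along the tool's x, y, z in cm, a list of three; "dr": the turn, a rotation vector about the tool's x, y, z in rad, a list of three; "jaw": the opening, from 0 (shut) to 1 (fully open). A call has 1 to 10 rows; each row shifts and turns the commanded pose from where the row before left it, along the tool's axes as they then stand; what a row does not reach is not made up. A row lasts 1/12 s, in which the tool goes at most 41.7 mm and 7.16 degrees, less where a joint would pass 70% of its speed; a pose out of reach is approached as far as the arm can. A call with a gripper value outside its range is refused whole. The fingers move at their own pace and stop on an object; the grip force is fixed at half the most. Time passes only in rows, so rows that do not move let the fingers close. It gives the time, the measured TCP pose, the force and the opening at its end, in the units of the state.
- sense(): the state, without advancing time (a new reading comes with each control period).
- cams.read_camera(name): name is "scene" or "top" or "wrist"; returns a dict with "image" (400x640x3 uint8, red, green, blue), "mtx" (3x3 intrinsics, pixels), "eye" and "attitude" of the camera in the world. Camera axes: x right, y down, z forward; pixel columns grow to the right and rows downward; lengths in m; the calibration is good to about 2 mm. The wrist camera is an equidistant fisheye: a pixel r from the principal point sees the ray r / f radians off the axis. A picture is of the moment at which its call begins. There is no depth.
- ticket.close_job(): hands the job in, once; it reports no verdict.
The state is a dict: "time_s": time; "q": joint angles; "joint_vel": joint speeds; "tau": joint torques, N m; "ee_pos": TCP position; "eef_rot": TCP orientation; "force": force on the tool from outside, world axes, zero at the start; "ft_torque": the same for the moment, N m; "gripper_width": finger opening in m.
Only numpy, scipy, OpenCV 4.12 (cv2) and the standard library are available. Lean on these libraries where they do the work, as an engineer would, in place of code of your own. Each camera call takes 0.05 s, during which the arm holds its last target. There are 200 camera calls.

### The job

Get the bean-paste press ready: set the loose nozzle disk in the barrel's mouth, spout up on the sprung plunger, and let go of it. Then put the screw ring over it and turn it clockwise until it clamps the disk snugly on the hidden packing; do not lean on the disk, do not overtighten the ring, and leave the carton, the mould and the cup where they are.

Things in the scene. Friction and masses are not known exactly. Their poses are not given: they have to be found in the camera images.
- barrel: barrel of a paste press: a steel tube, 39 mm outside, 32 mm bore, standing mouth up, immovable, in a square 100 mm wooden holder 22 mm high (52 mm collar to 28 mm). Origin on the tube's axis at the holder's underside, z up; rim 75 mm above it. In the bore a sprung plunger 16 mm across (5 N, then 1 N/mm) holds the disk up, its top 4.5 mm below the rim; round it is a firm packing, hidden 5.3 to 8.6 mm below
- mouth (a point): centre of the barrel's mouth, on the axis at the rim's height, axes as the barrel's. Outside the tube, just below the rim, are three equal thread flights, 5 mm proud (49 mm over all) and 3 mm thick; each runs 75 deg round and falls 6 mm clockwise seen from above (underside from 4 to 10 mm below the rim). Between them are three gaps of 45 deg
- gap (a point): middle of one of the three gaps between the thread flights: 21 mm from the axis along the barrel's +x, 7 mm below the rim; the others lie 120 deg either side. Pressing the ring down with 8 to 10 N brings the disk on the packing; then the thread bites 33 to 76 deg clockwise of the gaps' middle (felt as the ring pulling down in the grip). Snug is 15 deg past the bite, 25 spoils it; the thread holds by itself
- disk: nozzle disk, steel, about 90 g: a round plate 30 mm across and 9 mm thick (foot stepped in 1.5 mm) with an upright spout 12 mm across and 30 mm high in its centre, 39 mm over all; the spout is its handle. Origin at the centre of the plate's underside, z up along the spout. It fits the bore with 1 mm to spare all round; set in, it rests on the plunger 4.5 mm below the rim
- ring: screw ring, steel, 250 g, lying flange up: a hexagonal cap 58 mm across flats, 20 mm high, walls 3 mm; its flange (5 mm thick, underside 15 mm above the origin) has a hole of 20 mm for the spout. Origin at the centre of the underside, z up; +x and every 60 deg from it point at the middle of a flat. Turned clockwise from above its pins run under the thread flights and draw it down
- pin (a point): inner end of one of three round pins inside the ring's skirt, 20.5 mm from its axis along the ring's +x, 4.6 mm above its underside; the others lie 120 deg either side, each under a raised rib on the flange. 3.5 mm thick; they pass down the gaps with 17 deg to spare either way. Light pressure helps them under
- carton: a closed white carton 55 x 170 x 35 mm, a bystander; origin at the centre of its underside
- mould: a wooden sweet mould 50 x 150 x 28 mm, a bystander; origin at the centre of its underside
- cup: a white cup 72 mm across and 70 mm high, a bystander; origin at the centre of its underside
Not all that is in view belongs to the job. Leave any green or pink look-alike of the ring alone.

How it is judged:
On the way, in this order (a step that is already met when the one before it is completed fails the run):
1. the disk lies in the mouth, let go, with the ring still away from the barrel (horizontal distance between disk and mouth below 0.0025 m and z of disk in the frame of mouth below -0.0035 m and angle between disk's own z axis and vertical below 0.1 rad and contact force between the fingers and disk below 0.1 N and distance between ring and mouth above 0.05 m), for 0.2 s.
2. the ring is down over the mouth (horizontal distance between ring and mouth below 0.004 m and z of ring in the frame of mouth below -0.0095 m and angle between ring's own z axis and vertical below 0.12 rad), for 0.1 s.
At the end, for the whole second after the job is handed in: disk in the mouth within 2.5 mm of its axis, underside over 3.5 mm below the rim, level within 0.1 rad; ring over it within 4 mm, level within 0.08 rad, underside over 10.5 mm below the rim, at rest, pressing the disk with at least 18 N and the barrel's thread with at least 14 N (horizontal distance between disk and mouth below 0.0025 m and z of disk in the frame of mouth below -0.0035 m and angle between disk's own z axis and vertical below 0.1 rad and horizontal distance between ring and mouth below 0.004 m and z of ring in the frame of mouth below -0.0105 m and angle between ring's own z axis and vertical below 0.08 rad and contact force between ring and disk above 18 N and contact force between ring and barrel above 14 N and linear speed of ring below 0.01 m/s); the robot touches nothing.
It fails at once if the ring is overtightened: it presses the disk with more than 72 N (contact force between ring and disk above 72 N).
It fails at once if the disk is pressed on the barrel with more than 25 N (contact force between disk and barrel above 25 N).
It fails at once if the carton, the mould or the cup is moved more than 15 mm (distance of any of carton, mould, cup from where it was at the start of the episode above 0.015 m).
It also fails if it takes over 72 s, if anything falls off the work surface, if the arm or the gripper's body presses on something with over 40 N, if the wrist force passes 120 N, or if a joint passes its speed limit or range.

## Working session

There is one attempt and no reset: what is moved stays moved. The work goes in short steps, Python scripts to look and compute and a tool call to move; the robot and the scene stay as the last step left them, time stands still between calls to the robot, and variables do not carry over. Pictures are saved under pics/ and viewed, about 8 in all and at most 12, crops included, and the job is handed in when it is done.

Besides the shell and the picture viewer there is one more tool, called after "Emit:" as name(argument=value, ...) on one line, values as JSON. carry_out: Moves the arm, as the interface text tells. Its arguments: {"type":"object","properties":{"rows":{"type":"array","items":{"type":"object","properties":{"linear":{"type":"array","items":{"type":"number"}},"dr":{"type":"array","items":{"type":"number"}},"jaw":{"type":"number"}}}}},"required":["rows"]}

```bash
mkdir -p pics; cat > h.py <<'E'
import numpy as np, cv2, json
from scipy.spatial.transform import Rotation as R
from bench import sense, cams, ticket
def rot(q): 
    q=np.array(q,float)
    return q if q.shape==(3,3) else R.from_quat([q[1],q[2],q[3],q[0]]).as_matrix()
def cam(n):
    c=cams.read_camera(n); np.savez('last_'+n+'.npz',**{k:np.array(v) for k,v in c.items()}); return c
def ray(c,n,px):
    K=np.array(c['mtx']); x=(px[0]-K[0,2])/K[0,0]; y=(px[1]-K[1,2])/K[1,1]
    if n=='wrist':
        r=np.hypot(x,y); s=np.sin(r)/r if r>1e-9 else 1; d=np.array([x*s,y*s,np.cos(r)])
    else: d=np.array([x,y,1.])
    return np.array(c['eye'],float), rot(c['attitude'])@d
def plane(c,n,px,z):
    e,d=ray(c,n,px); return e+d*(z-e[2])/d[2]
def proj(c,n,P):
    K=np.array(c['mtx']); p=rot(c['attitude']).T@(np.array(P)-np.array(c['eye']))
    if n=='wrist':
        r=np.hypot(p[0],p[1]); t=np.arctan2(r,p[2]); x,y=(p[0]/r*t,p[1]/r*t) if r>1e-9 else (0,0)
    else: x,y=p[0]/p[2],p[1]/p[2]
    return np.array([K[0,0]*x+K[0,2],K[1,1]*y+K[1,2]])
def save(n,im): cv2.imwrite('pics/'+n+'.png',cv2.cvtColor(im,cv2.COLOR_RGB2BGR))
E
python3 - <<'E'
from h import *
s=sense(); print(s)
for n in ('scene','top','wrist'):
    c=cam(n); save(n+'0',c['image']); print(n,np.array(c['mtx']).tolist(),c['eye'],c['attitude'])
a=cv2.imread('pics/top0.png');b=cv2.imread('pics/scene0.png')
E
```

```text
{'time_s': 0.0, 'q': array([-1.39050514,  0.42674215,  0.07383028,  1.60659372, -0.03407862,
        1.11079072, -0.06712142]), 'joint_vel': array([-3.98208266e-04, -1.95755115e-04, -5.39324633e-04, -2.27964755e-04,
        5.27673325e-06, -2.17260243e-03, -1.21522443e-03]), 'tau': array([-1.58706021e-03, -9.49842739e+01,  3.75985935e+00, -4.63524449e+01,
        1.92832667e-02,  1.00740697e-02, -2.79330300e-05]), 'ee_pos': array([0.21849411, 0.63826785, 0.25260906]), 'eef_rot': array([-5.21833742e-05,  1.64161348e-01,  9.86433295e-01, -6.35528823e-04]), 'force': array([ 0.95011221, -0.21247991, -0.28522762]), 'ft_torque': array([-0.03716449,  0.03252446, -0.03840079]), 'gripper_width': 0.08560666839566555}
scene [[391.03586795567213, 0.0, 320.5116824581768], [0.0, 391.03586795567213, 197.43627425815262], [0.0, 0.0, 1.0]] [ 0.82679804 -0.38431337  0.97724062] [-0.24935543  0.92874264  0.26667727 -0.06436005]
top [[374.8242642173878, 0.0, 316.5088184320925], [0.0, 374.8242642173878, 198.26748025554846], [0.0, 0.0, 1.0]] [0.45457568 0.08088069 0.88486627] [ 0.0464039  -0.69770106  0.71362444 -0.04242732]
wrist [[309.70691628693146, 0.0, 318.1615115910151], [0.0, 309.70691628693146, 202.86351652580535], [0.0, 0.0, 1.0]] [0.14719146 0.66307568 0.37322495] [0.12214494 0.80468213 0.57446603 0.0869256 ]
```

View pics/top0.png

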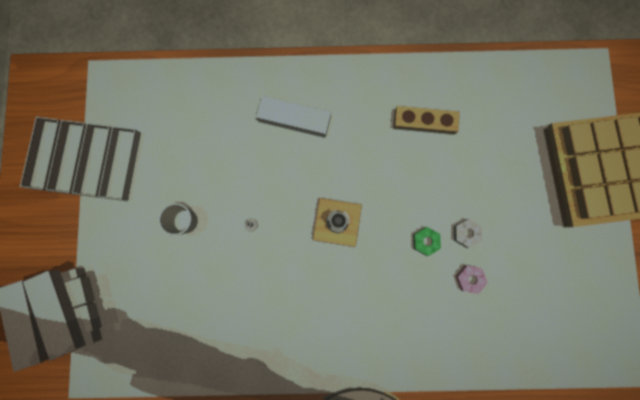

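View pics/scene0.png

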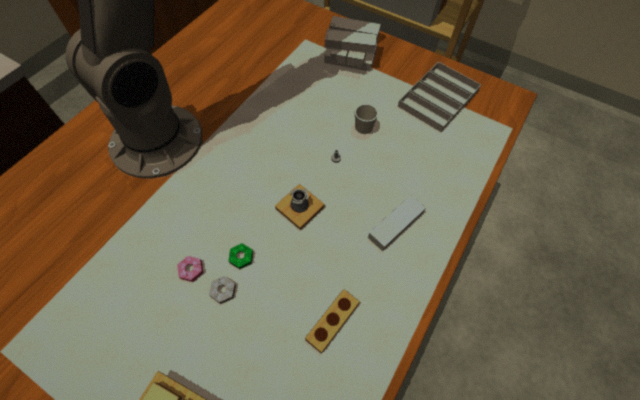

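Top view: barrel at (338,220), disk (251,225), cup (180,218), carton (293,116), mould (427,119). There are three hex rings: steel-grey (467,233), green (427,241) and pink (472,279). The steel-grey one fits the description. I'll measure and confirm it in an enlarged crop.

```bash
python3 - <<'E'
from h import *
L={n:dict(np.load(f'last_{n}.npz')) for n in('top','scene')}
def tri(a,b):
    (e,d),(f,g)=ray(L['top'],'top',a),ray(L['scene'],'scene',b)
    A=np.stack([d,-g],1); t=np.linalg.lstsq(A,f-e,rcond=None)[0]
    p,q=e+d*t[0],f+g*t[1]; return (p+q)/2,np.linalg.norm(p-q)
for n,a,b in(('barrel',(338,220),(299,197)),('disk',(251,225),(336,155)),('ring',(467,233),(222,290))): print(n,*tri(a,b))
print(plane(L['top'],'top',(338,220),.075),plane(L['top'],'top',(251,225),.02),plane(L['top'],'top',(467,233),.02))
for n in('cup',(180,218),.07),('green',(427,241),.02),('pink',(472,279),.02),('carton',(293,116),.035),('mould',(427,119),.028): print(n[0],plane(L['top'],'top',n[1],n[2]))
t,s=L['top']['image'],L['scene']['image']
def cr(im,u,v,w=25): return cv2.resize(im[v-w:v+w,u-w:u+w],(260,260),interpolation=cv2.INTER_CUBIC)
save('m1',np.vstack([np.hstack([cr(t,338,220,30),cr(t,251,225,15),cr(t,467,233,22)]),np.hstack([cr(s,299,200,30),cr(s,336,155,15),cr(s,222,290,22)])]))
# tool axes in world
print(rot(sense()['eef_rot']))
E
```

```text
barrel [0.50985769 0.03848703 0.06109991] 0.0009206836714470894
disk [0.50721657 0.23912228 0.01723226] 0.004734940895398635
ring [ 0.47610957 -0.26409417  0.00595122] 3.8531975006611256e-05
[0.5085714  0.03891961 0.075     ] [0.50523206 0.23706387 0.02      ] [ 0.47575061 -0.25859266  0.02      ]
cup [0.52105958 0.38313963 0.07      ]
green [ 0.45957929 -0.16602936  0.02      ]
pink [ 0.37217077 -0.26236839  0.02      ]
carton [0.75825485 0.13543509 0.035     ]
mould [ 0.74561195 -0.18063498  0.028     ]
[[-9.46087611e-01  3.23910732e-01 -2.63100189e-04]
 [ 3.23910836e-01  9.46087191e-01 -8.92589033e-04]
 [-4.02034481e-05 -9.29688429e-04 -9.99999567e-01]]
```

View pics/m1.png

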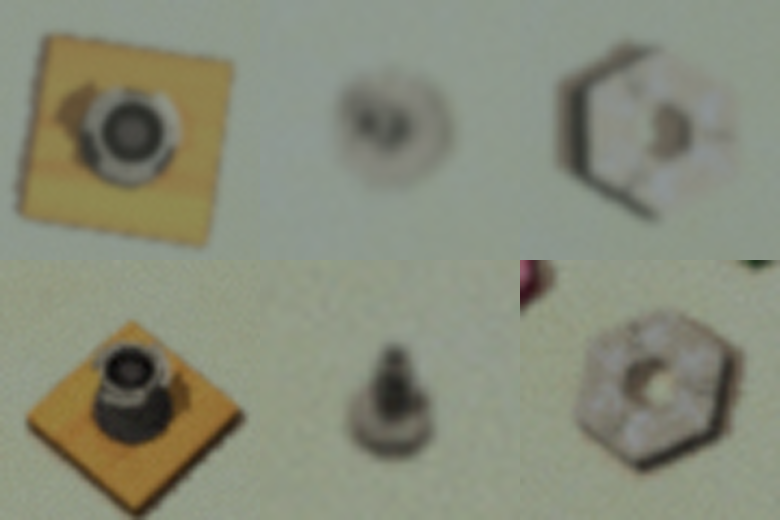

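The crop confirms the grey steel hex at (467,233) as the ring; it has ribs and a 20 mm hole. The disk stands spout up at about (0.507, 0.238), and the barrel is at about (0.509, 0.039). I'll move above the disk.

Emit:
carry_out(rows=[{"linear":[-3.2,-2.3,0],"dr":[0,0,0],"jaw":1},{"linear":[-3.2,-2.3,0],"dr":[0,0,0],"jaw":1},{"linear":[-3.2,-2.3,0],"dr":[0,0,0],"jaw":1},{"linear":[-3.2,-2.3,0],"dr":[0,0,0],"jaw":1},{"linear":[-3.2,-2.3,0],"dr":[0,0,0],"jaw":1},{"linear":[-3.2,-2.3,0],"dr":[0,0,0],"jaw":1},{"linear":[-3.2,-2.3,0],"dr":[0,0,0],"jaw":1},{"linear":[-3.2,-2.3,0],"dr":[0,0,0],"jaw":1},{"linear":[-3.2,-2.3,0],"dr":[0,0,0],"jaw":1},{"linear":[-3.2,-2.3,0],"dr":[0,0,0],"jaw":1}])

```text
time_s: 0.98
ee_pos: [0.4476, 0.3155, 0.2534]
eef_rot: [-0.0, 0.164, 0.986, 0.0]
force: [0.9, 0.3, -0.5]
gripper_width: 0.0852
```

Emit:
carry_out(rows=[{"linear":[-2.6,-1.8,1],"dr":[0,0,0],"jaw":1},{"linear":[-2.5,-1.8,1],"dr":[0,0,0],"jaw":1},{"linear":[-2.5,-1.8,1],"dr":[0,0,0],"jaw":1},{"linear":[0,0,1],"dr":[0,0,0],"jaw":1},{"linear":[0,0,0],"dr":[0,0,0],"jaw":1},{"linear":[0,0,0],"dr":[0,0,0],"jaw":1}])

```text
time_s: 1.48
ee_pos: [0.5008, 0.2418, 0.2129]
eef_rot: [-0.001, 0.164, 0.986, -0.0]
force: [-0.6, -0.1, 0.1]
gripper_width: 0.0858
```

```bash
cat >> h.py <<'E'
def goto(P,s=None):
    s=s or sense(); d=rot(s['eef_rot']).T@(np.array(P)-s['ee_pos']); return np.round(d*100,2)
def st():
    s=sense(); r=rot(s['eef_rot']); print('t',round(s['time_s'],2),'p',np.round(s['ee_pos'],4),'xyaw',round(np.degrees(np.arctan2(r[1,0],r[0,0])),2),'tilt',np.round(r[:2,2],4),'F',np.round(s['force'],2),'T',np.round(s['ft_torque'],3),'w',round(s['gripper_width'],4),'q',np.round(s['q'],2))
E
python3 - <<'E'
from h import *
st(); c=cam('wrist'); save('w1',c['image'])
print(c['eye'],proj(c,'wrist',(.507,.238,.039)),proj(c,'wrist',(.507,.238,.0)),proj(c,'wrist',(.509,.039,.075)))
E
```

```text
t 1.48 p [0.5008 0.2418 0.2129] xyaw 161.09 tilt [-0.0012 -0.0006] F [-0.55 -0.08  0.09] T [ 0.013 -0.029  0.006] w 0.0858 q [-0.8   0.28  0.28  1.93 -0.09  0.95  0.77]
[0.42961294 0.26652229 0.333569  ] [316.37861633 194.48665464] [316.5808381  185.00971617] [141.77778106 264.31118249]
```

View pics/w1.png

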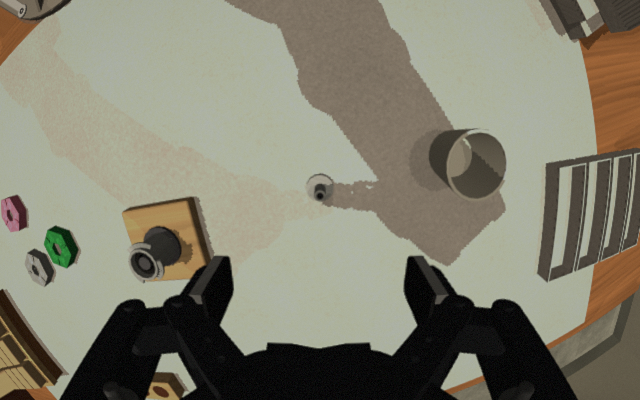

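Wrist view: spout tip at about (320,196), disk plate centre (319,186), barrel mouth (144,263), cup (467,164). Next I refine the disk and mouth positions.

```bash
python3 - <<'E'
from h import *
c=dict(np.load('last_wrist.npz')); im=c['image']
g=cv2.cvtColor(im,cv2.COLOR_RGB2GRAY)
# spout tip dark blob
roi=g[170:215,300:340]; m=(roi<70).astype(np.uint8); n,l,s,ce=cv2.connectedComponentsWithStats(m)
for i in range(1,n):
    if s[i,4]>8: print(s[i],ce[i]+[300,170])
print('tip',plane(c,'wrist',(319.5,196),.039),'foot',plane(c,'wrist',(319,185.5),.0045),'mouth',plane(c,'wrist',(144,263),.075))
save('c1',np.hstack([cv2.resize(im[165:215,295:345],(400,400),interpolation=cv2.INTER_CUBIC),cv2.resize(im[225:295,110:180],(400,400),interpolation=cv2.INTER_CUBIC)]))
E
```

```text
[15 14 11  9 61] [320.06557377 187.57377049]
[16 23  8  7 43] [319.58139535 195.97674419]
tip [0.50947231 0.24041186 0.039     ] foot [0.50733921 0.24070806 0.0045    ] mouth [0.50836376 0.04288392 0.075     ]
```

View pics/c1.png

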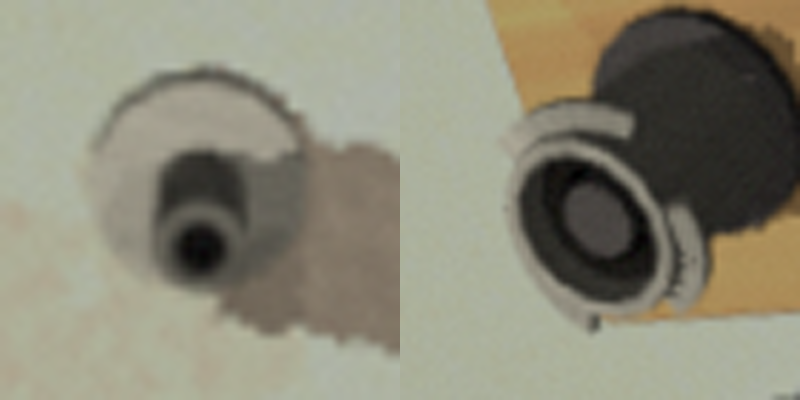

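Emit:
carry_out(rows=[{"linear":[-0.4,0.1,2.0],"dr":[0,0,0],"jaw":1},{"linear":[-0.4,0,3.2],"dr":[0,0,0],"jaw":1},{"linear":[0,0,3.2],"dr":[0,0,0],"jaw":1},{"linear":[0,0,3.2],"dr":[0,0,0],"jaw":0.8},{"linear":[0,0,3.2],"dr":[0,0,0],"jaw":0.6},{"linear":[0,0,2.0],"dr":[0,0,0],"jaw":0.5},{"linear":[0,0,0.8],"dr":[0,0,0],"jaw":0.4},{"linear":[0,0,0],"dr":[0,0,0],"jaw":0.4},{"linear":[0,0,0],"dr":[0,0,0],"jaw":0.4}])

```text
time_s: 2.28
ee_pos: [0.5094, 0.2408, 0.0383]
eef_rot: [0.0, 0.164, 0.986, 0.0]
force: [-0.2, -0.3, 0.1]
gripper_width: 0.0341
```

```bash
python3 - <<'E'
from h import *
st(); c=cam('wrist'); save('w2',c['image'][150:400,170:470])
E
```

```text
t 2.28 p [0.5094 0.2408 0.0383] xyaw 161.15 tilt [0.0005 0.0005] F [-0.2  -0.3   0.08] T [ 0.003 -0.064  0.026] w 0.0341 q [-0.72  0.54  0.21  2.02 -0.19  0.6   0.86]
```

View pics/w2.png

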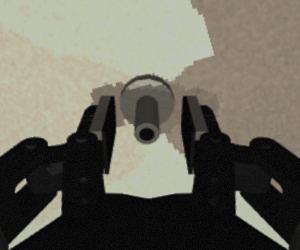

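The spout tip, at crop (147,133), lies between the fingers. I'll check its lateral offset, then close.

Emit:
carry_out(rows=[{"linear":[0,0,0.1],"dr":[0,0,0],"jaw":0.2},{"linear":[0,0,0.1],"dr":[0,0,0],"jaw":0.1},{"linear":[0,0,0],"dr":[0,0,0],"jaw":0},{"linear":[0,0,0],"dr":[0,0,0],"jaw":0},{"linear":[0,0,0],"dr":[0,0,0],"jaw":0},{"linear":[0,0,0],"dr":[0,0,0],"jaw":0}])

```text
time_s: 2.83
ee_pos: [0.5099, 0.2406, 0.0368]
eef_rot: [0.001, 0.164, 0.986, 0.001]
force: [-2.8, 0.1, 13.3]
gripper_width: 0.0099
```

```bash
python3 - <<'E'
from h import *
c=dict(np.load('last_wrist.npz')); print('tip before',plane(c,'wrist',(317,284),.039))
st()
c=cam('wrist');im=c['image']; save('w3',im); g=cv2.cvtColor(im,cv2.COLOR_RGB2GRAY)
print(g[270:300:2,300:336:2])
E
```

```text
tip before [0.50941146 0.24050988 0.039     ]
t 2.83 p [0.5099 0.2406 0.0368] xyaw 161.1 tilt [0.0018 0.0016] F [-2.78  0.07 13.27] T [-0.026  0.488  0.012] w 0.0099 q [-0.72  0.54  0.21  2.02 -0.19  0.59  0.86]
[[ 53  52  12   9  42  51  51  50  48  52  50  51  49  48  39  11  11  46]
 [ 55  53   8   4  51  52  51  51  55  57  55  52  49  44  46   6  11  44]
 [ 54  41   7  10  50  53  64  88  89  92  92  90  68  50  47  10   7  35]
 [ 52  37   8  15  52  83  93  89  89  89  91  92  90  83  55  12   2  23]
 [ 55  24   4  18  82  92  90  76  45  34  47  75  89  89  81  21   8  26]
 [ 69  36  13  19  87  90  60  14   8   8  11  13  47  91  88  25  13  27]
 [ 94  48  23  22  88  81  17  15  15   4  13   6  21  75  90  26  23  42]
 [ 97  50  21  18  85  70  13  14   8  18  12  11  14  55  88  29  22  43]
 [ 86  51  20  20  84  74  15  12  14   8  16  18  16  76  88  27  22  42]
 [ 63  48  21  16  83  86  50  10  10  18  16   5  48  86  85  29  17  39]
 [  9  22  22  15  57  85  84  60  37  27  33  72  84  87  58  14  20  22]
 [ 13  11  24   7  68 163 112  85  86  87  89  90 106 162 117  16  15  16]
 [ 17  14  25  15  97 187 184 151 146 140 140 158 190 192 132  17  21  19]
 [ 10   7  19  16 103 189 190 191 189 193 193 191 191 193 131  17  13  16]
 [  5  14  24  16 139 187 186 188 191 191 190 191 192 193 129  18  20  18]]
```

Emit:
carry_out(rows=[{"linear":[0,0,-1.0],"dr":[0,0,0],"jaw":0},{"linear":[0,0,-3.0],"dr":[0,0,0],"jaw":0},{"linear":[0,0,-3.6],"dr":[0,0,0],"jaw":0},{"linear":[0,0,-3.2],"dr":[0,0,0],"jaw":0},{"linear":[-0.8,-2.6,-2.0],"dr":[0,0,0],"jaw":0},{"linear":[-1.0,-3.2,0],"dr":[0,0,0],"jaw":0},{"linear":[-1.2,-3.6,0],"dr":[0,0,0],"jaw":0},{"linear":[-1.2,-3.5,0],"dr":[0,0,0],"jaw":0},{"linear":[0,0,0],"dr":[0,0,0],"jaw":0},{"linear":[0,0,0],"dr":[0,0,0],"jaw":0}])

```text
time_s: 3.72
ee_pos: [0.5072, 0.1021, 0.1645]
eef_rot: [0.0, 0.166, 0.986, 0.0]
force: [-0.5, 0.9, -0.8]
gripper_width: 0.01
```

```bash
python3 - <<'E'
from h import *
st(); c=cam('wrist');im=c['image']
p=proj(c,'wrist',(.5085,.040,.075)).astype(int); print(p, proj(c,'wrist',(.5085+.016,.040,.075)))
w=45; x0,y0=max(p[0]-w,0),max(p[1]-w,0); print(x0,y0)
save('c4',np.hstack([cv2.resize(im[y0:y0+90,x0:x0+90],(400,400),interpolation=cv2.INTER_CUBIC),cv2.resize(im[190:340,245:395],(400,400))]))
E
```

```text
t 3.72 p [0.5072 0.1021 0.1645] xyaw 160.87 tilt [0.001  0.0004] F [-0.49  0.91 -0.82] T [ 0.074  0.008 -0.004] w 0.01 q [-0.6   0.28  0.32  2.06 -0.12  0.82  1.03]
[241 242] [249.55029669 260.64389765]
196 197
```

View pics/c4.png

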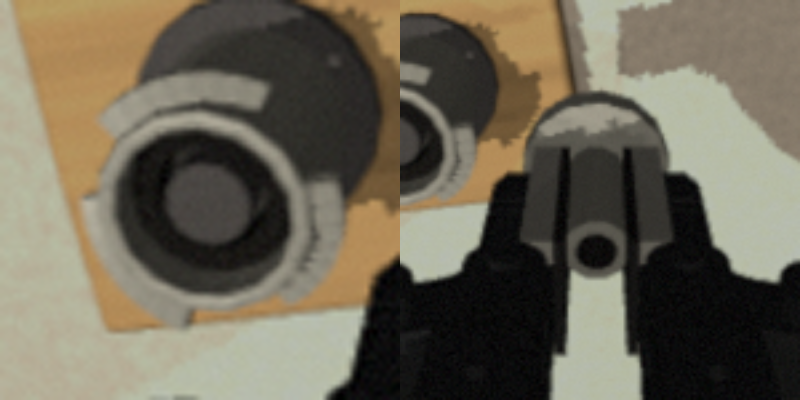

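The crop shows the mouth clearly: rim centre at about crop (203,209), flights top/right/lower-left with three gaps. Next I compute the mouth centre and gap bearings.

```bash
python3 - <<'E'
from h import *
c=dict(np.load('last_wrist.npz')); im=c['image']; s=sense()
f=lambda x,y:(196+(x+.5)*.225-.5,197+(y+.5)*.225-.5)
g=cv2.cvtColor(im,cv2.COLOR_RGB2GRAY)
# rim outline points by crop, and fitted circle on plane z=.075
pts=[(98,205),(110,150),(150,115),(200,108),(250,120),(292,165),(304,215),(290,270),(255,302),(205,310)]
P=np.array([plane(c,'wrist',f(*p),.075)[:2] for p in pts])
A=np.c_[2*P,np.ones(len(P))]; x=np.linalg.lstsq(A,(P**2).sum(1),rcond=None)[0]; ce=x[:2]; print('rim',ce,'r',np.sqrt(x[2]+ce@ce))
P=np.array([plane(c,'wrist',f(*p),.075)[:2] for p in [(115,205),(195,127),(287,210),(210,295)]])
print('bore',P.mean(0),np.linalg.norm(P-P.mean(0),axis=1))
for n,p,z in(('topS',(102,122),.074),('topE',(268,93),.068),('rS',(338,180),.074),('rE',(290,302),.066),('lS',(186,323),.073),('lE',(83,200),.068)):
    d=plane(c,'wrist',f(*p),z)[:2]-ce; print(n,np.hypot(*d),np.degrees(np.arctan2(d[1],d[0])))
print('plunger',plane(c,'wrist',f(207,203),.0705))
# holder corners
for p in((12,5),(108,331)): print(plane(c,'wrist',f(*p),.022)[:2])
# spout: crop2 scale 150/400
tip=(245+197*.375,190+252*.375); e,d=ray(c,'wrist',tip)
for z in (.1645+.001,.1645+.003,.1645+.005):print('spout tip rel TCP',plane(c,'wrist',tip,z)-s['ee_pos'])
E
```

```text
rim [0.50930946 0.03921247] r 0.01895827242838746
bore [0.50924052 0.03937275] [0.01555521 0.0154139  0.01518351 0.01646955]
topS 0.022733364757808735 -153.2686403340748
topE 0.022586278106764474 128.67036675195305
rS 0.02494210652597214 84.20390596761929
rE 0.025583092293215464 10.30753036400219
lS 0.024048930461025964 -32.586667615145316
lE 0.023997609866910054 -105.20075998307681
plunger [0.50982341 0.03915394 0.0705    ]
[ 0.47181161 -0.00329415]
[ 0.54870153 -0.01683645]
spout tip rel TCP [ 0.00029683 -0.00123719  0.00121069]
spout tip rel TCP [-0.00090419 -0.00082799  0.00321069]
spout tip rel TCP [-0.00210521 -0.00041879  0.00521069]
```

Emit:
carry_out(rows=[{"linear":[-0.7,-1.9,0],"dr":[0,0,0],"jaw":0},{"linear":[-0.76,-1.96,0],"dr":[0,0,0],"jaw":0},{"linear":[-0.8,-1.9,1.0],"dr":[0,0,0],"jaw":0},{"linear":[0,0,1.5],"dr":[0,0,0],"jaw":0},{"linear":[0,0,1.0],"dr":[0,0,0],"jaw":0},{"linear":[0,0,0.4],"dr":[0,0,0],"jaw":0},{"linear":[0,0,0],"dr":[0,0,0],"jaw":0},{"linear":[0,0,0],"dr":[0,0,0],"jaw":0}])

```text
time_s: 4.43
ee_pos: [0.5099, 0.0435, 0.1244]
eef_rot: [-0.0, 0.163, 0.987, -0.0]
force: [0.4, 0.7, -1.3]
gripper_width: 0.0099
```

```bash
python3 - <<'E'
from h import *
st(); print(goto((.5097,.0403,.1125))); c=cam('wrist'); save('w5',c['image']); save('w5c',cv2.resize(c['image'][190:340,245:395],(600,600),interpolation=cv2.INTER_CUBIC))
E
```

```text
t 4.43 p [0.5099 0.0435 0.1244] xyaw 161.19 tilt [-0.0004 -0.    ] F [ 0.44  0.68 -1.34] T [-0.001 -0.017  0.006] w 0.0099 q [-0.49  0.34  0.33  2.1  -0.16  0.73  1.19]
[-0.09 -0.31  1.19]
```

View pics/w5c.png

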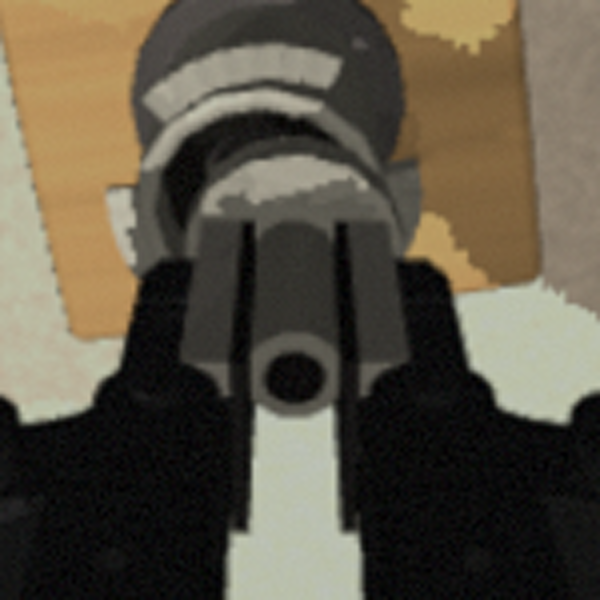

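The disk hangs about 3 mm to the right (+tool y) of the mouth, which agrees with the computed -3.1 mm. I'll correct and lower to just above the rim.

Emit:
carry_out(rows=[{"linear":[-0.08,-0.32,0.4],"dr":[0,0,0],"jaw":0},{"linear":[0,0,0.4],"dr":[0,0,0],"jaw":0},{"linear":[0,0,0.2],"dr":[0,0,0],"jaw":0},{"linear":[0,0,0],"dr":[0,0,0],"jaw":0},{"linear":[0,0,0],"dr":[0,0,0],"jaw":0}])

```text
time_s: 4.9
ee_pos: [0.5095, 0.0392, 0.1142]
eef_rot: [-0.0, 0.164, 0.986, -0.0]
force: [-0.1, 1.0, -0.4]
gripper_width: 0.0098
```

```bash
python3 - <<'E'
from h import *
st(); print(goto((.5097,.0403,.1095))); c=cam('wrist'); im=c['image']; save('w6c',cv2.resize(im[190:290,270:370],(600,600),interpolation=cv2.INTER_CUBIC))
for z,r in((.075,.0195),(.075,.016)):
  print([np.round((proj(c,'wrist',(.5093+r*np.cos(a),.0393+r*np.sin(a),z))-[270,190])*6).tolist() for a in np.radians([161,71,-19,251])])
E
```

```text
t 4.9 p [0.5095 0.0392 0.1142] xyaw 161.1 tilt [-0.0003 -0.0001] F [-0.09  1.02 -0.41] T [-0.044 -0.019  0.014] w 0.0098 q [-0.47  0.35  0.32  2.11 -0.17  0.7   1.2 ]
[0.02 0.11 0.47]
[[287.0, 142.0], [492.0, 336.0], [287.0, 513.0], [82.0, 335.0]]
[[287.0, 179.0], [455.0, 336.0], [287.0, 483.0], [118.0, 336.0]]
```

View pics/w6c.png

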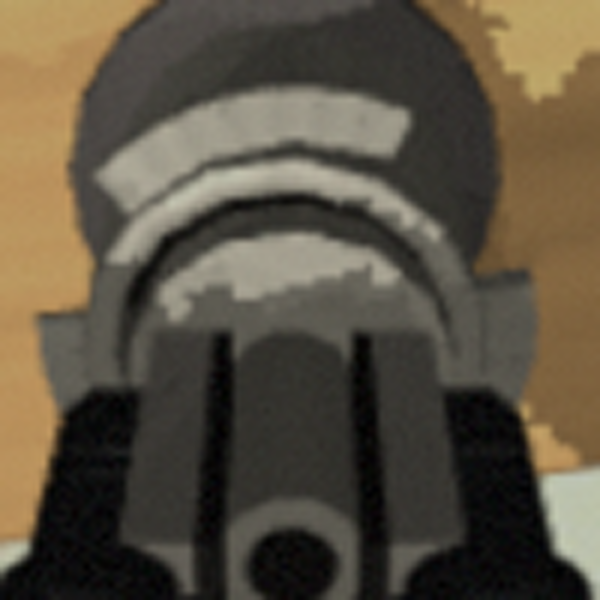

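Aligned in y to within about 0.4 mm (rim centre column 286, disk 288–290). I'll lower gently.

Emit:
carry_out(rows=[{"linear":[0,0,0.15],"dr":[0,0,0],"jaw":0},{"linear":[0,0,0.1],"dr":[0,0,0],"jaw":0},{"linear":[0,0,0],"dr":[0,0,0],"jaw":0}])

```text
time_s: 5.2
ee_pos: [0.5095, 0.0392, 0.1117]
eef_rot: [-0.0, 0.164, 0.986, -0.0]
force: [0.6, -0.4, -0.8]
gripper_width: 0.0095
```

Emit:
carry_out(rows=[{"linear":[0,0,0.1],"dr":[0,0,0],"jaw":0},{"linear":[0,0,0.0],"dr":[0,0,0],"jaw":0}])

```text
time_s: 5.37
ee_pos: [0.5095, 0.0392, 0.1107]
eef_rot: [-0.0, 0.164, 0.986, -0.0]
force: [-0.7, -0.3, -1.5]
gripper_width: 0.0099
```

```bash
python3 - <<'E'
from h import *
st(); c=cam('wrist')
print([np.round((proj(c,'wrist',(.5093+r*np.cos(a),.0393+r*np.sin(a),z))-[270,190])*6).tolist() for a,r,z in ((np.radians(161),.0195,.075),(np.radians(161),.015,.0835))])
save('w7c',cv2.resize(c['image'][190:290,270:370],(600,600),interpolation=cv2.INTER_CUBIC))
E
```

```text
t 5.37 p [0.5095 0.0392 0.1107] xyaw 161.1 tilt [-0.0001 -0.    ] F [-0.73 -0.3  -1.52] T [-0.032  0.006  0.003] w 0.0099 q [-0.47  0.36  0.32  2.11 -0.17  0.7   1.21]
[[286.0, 155.0], [286.0, 238.0]]
```

Emit:
carry_out(rows=[{"linear":[0,0,0.1],"dr":[0,0,0],"jaw":0},{"linear":[0,0,0.0],"dr":[0,0,0],"jaw":0}])

```text
time_s: 5.58
ee_pos: [0.5098, 0.0392, 0.11]
eef_rot: [0.0, 0.164, 0.986, 0.0]
force: [-0.4, -0.4, 5.0]
gripper_width: 0.0097
```

Emit:
carry_out(rows=[{"linear":[0,0,0.1],"dr":[0,0,0],"jaw":0},{"linear":[0,0,0.0],"dr":[0,0,0],"jaw":0}])

```text
time_s: 5.75
ee_pos: [0.5099, 0.039, 0.1089]
eef_rot: [0.0, 0.164, 0.986, -0.0]
force: [2.4, -1.7, -1.6]
gripper_width: 0.0096
```

Emit:
carry_out(rows=[{"linear":[0,0,0.07],"dr":[0,0,0],"jaw":0},{"linear":[0,0,0.0],"dr":[0,0,0],"jaw":0}])

```text
time_s: 5.92
ee_pos: [0.5099, 0.039, 0.1081]
eef_rot: [0.0, 0.164, 0.986, -0.0]
force: [2.2, -1.9, -0.3]
gripper_width: 0.01
```

```bash
python3 - <<'E'
from h import *
st()
E
```

```text
t 5.92 p [0.5099 0.039  0.1081] xyaw 161.09 tilt [ 0.0006 -0.0002] F [ 2.21 -1.9  -0.26] T [-0.579 -0.703  0.019] w 0.01 q [-0.47  0.37  0.32  2.11 -0.18  0.69  1.21]
```

Emit:
carry_out(rows=[{"linear":[-0.03,0,0.05],"dr":[0,0,0],"jaw":0},{"linear":[0,0,0.0],"dr":[0,0,0],"jaw":0},{"linear":[0,0,0],"dr":[0,0,0],"jaw":0.2},{"linear":[0,0,0],"dr":[0,0,0],"jaw":0.3},{"linear":[0,0,0],"dr":[0,0,0],"jaw":0.3},{"linear":[0,0,0],"dr":[0,0,0],"jaw":0.3}])

```text
time_s: 6.42
ee_pos: [0.5096, 0.0393, 0.1075]
eef_rot: [-0.0, 0.164, 0.986, -0.0]
force: [-0.7, -0.5, 0.2]
gripper_width: 0.0258
```

Emit:
carry_out(rows=[{"linear":[0,0,-1.5],"dr":[0,0,0],"jaw":0.4},{"linear":[0,0,-3.0],"dr":[0,0,0],"jaw":0.5},{"linear":[0,0,-3.5],"dr":[0,0,0],"jaw":0.7},{"linear":[0,0,-3.0],"dr":[0,0,0],"jaw":1},{"linear":[0,0,0],"dr":[0,0,0],"jaw":1},{"linear":[0,0,0],"dr":[0,0,0],"jaw":1}])

```text
time_s: 6.92
ee_pos: [0.5105, 0.0395, 0.2192]
eef_rot: [0.001, 0.164, 0.986, 0.001]
force: [-0.7, -0.3, -0.9]
gripper_width: 0.0853
```

```bash
python3 - <<'E'
from h import *
st(); c=cam('wrist'); im=c['image']; p=proj(c,'wrist',(.5095,.0392,.085)).astype(int)
print(p,proj(c,'wrist',(.5095,.0392,.0795)),proj(c,'wrist',(.5095,.0392,.1095)))
print(p-40)
t=cam('top')['image']
save('w8c',np.hstack([cv2.resize(im[p[1]-40:p[1]+40,p[0]-40:p[0]+40],(560,560),interpolation=cv2.INTER_CUBIC),cv2.resize(cv2.copyMakeBorder(t[210:250,450:484],0,0,0,0,0),(240,560))]))
E
```

```text
t 6.92 p [0.5105 0.0395 0.2192] xyaw 161.12 tilt [0.0029 0.0013] F [-0.67 -0.34 -0.85] T [ 0.006  0.024 -0.   ] w 0.0853 q [-0.52  0.2   0.37  2.02 -0.09  0.93  1.13]
[316 197] [316.77031063 195.81837063] [316.71765367 206.45062261]
[276 157]
```

View pics/w8c.png

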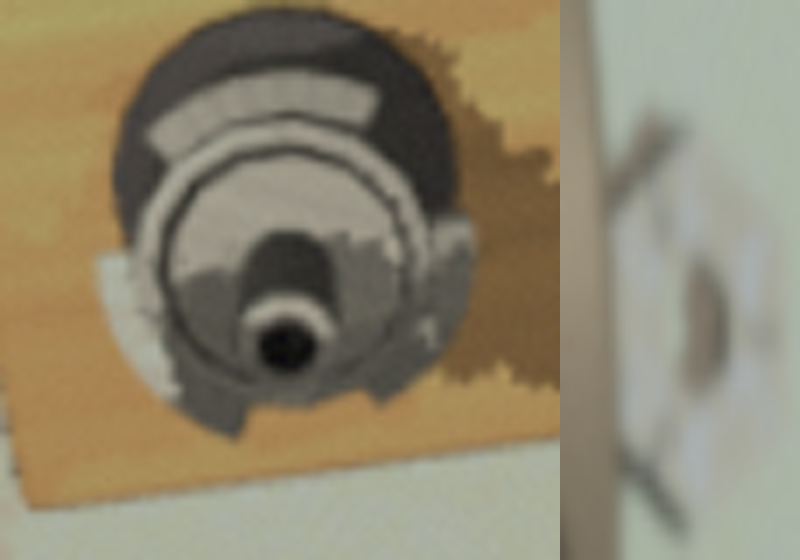

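The disk sits in the mouth, level and concentric, and has been let go. Ten pictures viewed so far. Now I move above the ring.

Emit:
carry_out(rows=[{"linear":[-0.72,-3.25,0],"dr":[0,0,0],"jaw":1},{"linear":[-0.72,-3.25,0],"dr":[0,0,0],"jaw":1},{"linear":[-0.72,-3.25,0],"dr":[0,0,0],"jaw":1},{"linear":[-0.72,-3.25,0],"dr":[0,0,0],"jaw":1},{"linear":[-0.72,-3.25,0],"dr":[0,0,0],"jaw":1},{"linear":[-0.72,-3.25,0],"dr":[0,0,0],"jaw":1},{"linear":[-0.72,-3.25,0.5],"dr":[0,0,0],"jaw":1},{"linear":[-0.72,-3.25,1.0],"dr":[0,0,0],"jaw":1},{"linear":[-0.72,-3.25,1.0],"dr":[0,0,0],"jaw":1},{"linear":[0,0,1.0],"dr":[0,0,0],"jaw":1}])

```text
time_s: 7.85
ee_pos: [0.4741, -0.2646, 0.1813]
eef_rot: [-0.001, 0.167, 0.986, -0.001]
force: [-1.7, 0.4, 0.1]
gripper_width: 0.0856
```

Emit:
carry_out(rows=[{"linear":[0,0,0],"dr":[0,0,0],"jaw":1},{"linear":[0,0,0],"dr":[0,0,0],"jaw":1}])

```text
time_s: 8.02
ee_pos: [0.4756, -0.2582, 0.1813]
eef_rot: [-0.002, 0.164, 0.986, 0.0]
force: [0.8, -0.0, -0.7]
gripper_width: 0.0855
```

```bash
python3 - <<'E'
from h import *
c=dict(np.load('last_wrist.npz'))  # barrel view
f=lambda x,y:(276+(x+.5)/7-.5,157+(y+.5)/7-.5)
ce=plane(c,'wrist',f(284,265),.075)[:2]
P=np.array([plane(c,'wrist',f(*p),.075)[:2] for p in[(133,265),(284,118),(180,145),(395,150),(433,250)]])
A=np.c_[2*P,np.ones(len(P))]; x=np.linalg.lstsq(A,(P**2).sum(1),rcond=None)[0]; ce=x[:2]; print('rim',ce,np.sqrt(x[2]+ce@ce))
ce=np.array([.5096,.0393])
for n,p,z in(('tS',(150,130),.074),('tE',(382,93),.068),('rS',(475,222),.074),('rE',(380,408),.067),('lS',(238,440),.073),('lE',(98,253),.068)):
    d=plane(c,'wrist',f(*p),z)[:2]-ce; print(n,np.hypot(*d),np.degrees(np.arctan2(d[1],d[0])))
st(); c=cam('wrist'); im=c['image']; save('w9',im)
p=proj(c,'wrist',(.4765,-.258,.02)).astype(int); print(p)
x0,y0=p-45; print(x0,y0)
save('w9c',cv2.resize(im[y0:y0+90,x0:x0+90],(600,600),interpolation=cv2.INTER_CUBIC))
E
```

```text
rim [0.50855956 0.03887758] 0.019190630290942524
tS 0.024643756911885747 -153.82554307621135
tE 0.02399461199689865 131.54740397404788
rS 0.024164634677343345 84.05912536488964
rE 0.02513044075822526 9.719103441276117
lS 0.02527686116656177 -34.499843465586096
lE 0.024952947236975463 -108.33557792865867
t 8.02 p [ 0.4756 -0.2582  0.1813] xyaw 161.07 tilt [-0.0031  0.0006] F [ 0.77 -0.01 -0.72] T [-0.011  0.031  0.004] w 0.0855 q [-0.05  0.32  0.52  2.   -0.2   0.88  1.82]
[318 192]
273 147
```

View pics/w9c.png

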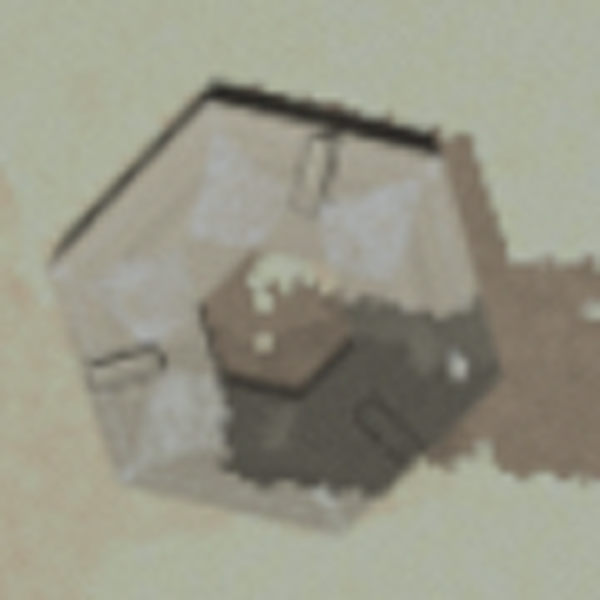

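The crop shows the ring clearly: hex corners, three ribs at crop (318,170), (125,365), (390,425), and hole centre about (278,320).

```bash
python3 - <<'E'
from h import *
c=dict(np.load('last_wrist.npz')); f=lambda x,y:(273+(x+.5)*.15-.5,147+(y+.5)*.15-.5)
Q=np.array([plane(c,'wrist',f(*p),.02)[:2] for p in[(212,95),(437,152),(497,365),(345,530),(120,480),(55,262)]])
ce=Q.mean(0); d=Q-ce; a=np.degrees(np.arctan2(d[:,1],d[:,0])); print(ce,np.linalg.norm(d,axis=1),a,'corner phase',(a%60))
for p in((318,170),(125,365),(390,425)):
    e=plane(c,'wrist',f(*p),.0205)[:2]-ce; print('rib',np.hypot(*e),np.degrees(np.arctan2(e[1],e[0])))
s=sense(); print(goto((*ce,.1813)))
E
```

```text
[ 0.47714532 -0.26240946] [0.03312312 0.03264007 0.03216954 0.03376343 0.03366983 0.03247422] [ 176.66938935  118.02052463   58.33402141   -2.16344594  -62.17454122
 -123.53994565] corner phase [56.66938935 58.02052463 58.33402141 57.83655406 57.82545878 56.46005435]
rib 0.022128783861261134 146.06053191786978
rib 0.02286332347654228 -91.41584793912301
rib 0.022668373822008574 26.385454635855314
[-0.24 -0.41  0.07]
```

Ring centre (0.4771,-0.2624). Pins lie at bearing 27.3° + 120k, and the barrel gaps at about -11.5° + 120k. I'll grip the flats at bearing 27.5°, clear of green and pink: turn the tool 43.6° clockwise (+0.76 rad about tool z), then descend.

Emit:
carry_out(rows=[{"linear":[-0.24,-0.41,0],"dr":[0,0,0],"jaw":1},{"linear":[0,0,1],"dr":[0,0,0.109],"jaw":1},{"linear":[0,0,1],"dr":[0,0,0.109],"jaw":1},{"linear":[0,0,1],"dr":[0,0,0.109],"jaw":1},{"linear":[0,0,1],"dr":[0,0,0.109],"jaw":1},{"linear":[0,0,1],"dr":[0,0,0.109],"jaw":1},{"linear":[0,0,1],"dr":[0,0,0.109],"jaw":1},{"linear":[0,0,2],"dr":[0,0,0.107],"jaw":1},{"linear":[0,0,0],"dr":[0,0,0],"jaw":1},{"linear":[0,0,0],"dr":[0,0,0],"jaw":1}])

```text
time_s: 8.9
ee_pos: [0.4774, -0.2626, 0.1026]
eef_rot: [-0.001, 0.517, 0.856, -0.0]
force: [-0.8, 0.1, -0.1]
gripper_width: 0.0853
```

```bash
python3 - <<'E'
from h import *
st(); print(goto((.4771,-.2624,.06)))
c=cam('wrist'); im=c['image']; save('w10',im)
g=cv2.cvtColor(im,cv2.COLOR_RGB2GRAY); p=proj(c,'wrist',(.4771,-.2624,.02)); print(p)
E
```

```text
t 8.9 p [ 0.4774 -0.2626  0.1026] xyaw 117.76 tilt [-0.0014  0.0002] F [-0.85  0.13 -0.1 ] T [ 0.005 -0.052  0.019] w 0.0853 q [-0.11  0.48  0.63  2.05 -0.41  0.74  1.26]
[ 0.03 -0.01  4.26]
[317.57988684 219.99716259]
```

Emit:
carry_out(rows=[{"linear":[0,0,2.5],"dr":[0,0,0],"jaw":1},{"linear":[0,0,2.5],"dr":[0,0,0],"jaw":1},{"linear":[0,0,2.0],"dr":[0,0,0],"jaw":1},{"linear":[0,0,1.0],"dr":[0,0,0],"jaw":0.9},{"linear":[0,0,0.2],"dr":[0,0,0],"jaw":0.85},{"linear":[0,0,0],"dr":[0,0,0],"jaw":0.75},{"linear":[0,0,0],"dr":[0,0,0],"jaw":0.65},{"linear":[0,0,0],"dr":[0,0,0],"jaw":0.5},{"linear":[0,0,0],"dr":[0,0,0],"jaw":0.3},{"linear":[0,0,0],"dr":[0,0,0],"jaw":0.3}])

```text
time_s: 9.78
ee_pos: [0.478, -0.2637, 0.0222]
eef_rot: [0.001, 0.519, 0.855, 0.0]
force: [-3.3, 0.6, 9.1]
gripper_width: 0.0565
```

```bash
python3 - <<'E'
from h import *
st()
E
```

```text
t 9.78 p [ 0.478  -0.2637  0.0222] xyaw 117.52 tilt [ 0.0018 -0.0005] F [-3.31  0.61  9.09] T [ 0.044  0.775 -0.01 ] w 0.0565 q [-0.02  0.6   0.52  2.08 -0.53  0.59  1.35]
```

The ring is gripped. It may sit about 1.8 mm off along tool x, so I'll regrip on a flat pair turned 60°, which centres it mechanically.

Emit:
carry_out(rows=[{"linear":[0,0,0],"dr":[0,0,0],"jaw":0.8},{"linear":[0,0,0],"dr":[0,0,0],"jaw":1},{"linear":[0,0,0],"dr":[0,0,0],"jaw":1},{"linear":[0.18,0,0],"dr":[0,0,0],"jaw":1},{"linear":[0,0,0],"dr":[0,0,-0.1],"jaw":1},{"linear":[0,0,0],"dr":[0,0,-0.12],"jaw":1},{"linear":[0,0,0],"dr":[0,0,-0.12],"jaw":1},{"linear":[0,0,0],"dr":[0,0,-0.12],"jaw":1},{"linear":[0,0,0],"dr":[0,0,-0.12],"jaw":1},{"linear":[0,0,0],"dr":[0,0,-0.12],"jaw":1}])

```text
time_s: 10.62
ee_pos: [0.4765, -0.2615, 0.0207]
eef_rot: [0.0, 0.191, 0.982, -0.0]
force: [0.1, 0.3, -0.1]
gripper_width: 0.0854
```

Emit:
carry_out(rows=[{"linear":[0,0,0],"dr":[0,0,-0.12],"jaw":1},{"linear":[0,0,0],"dr":[0,0,-0.12],"jaw":1},{"linear":[0,0,0],"dr":[0,0,-0.107],"jaw":1},{"linear":[0,0,0],"dr":[0,0,0],"jaw":1},{"linear":[0,0,0],"dr":[0,0,0],"jaw":1}])

```text
time_s: 11.03
ee_pos: [0.4764, -0.2618, 0.0207]
eef_rot: [0.0, 0.024, 1.0, 0.0]
force: [-0.7, 0.2, 0.1]
gripper_width: 0.0854
```

```bash
python3 - <<'E'
from h import *
st()
E
```

```text
t 11.03 p [ 0.4764 -0.2618  0.0207] xyaw 177.27 tilt [0.0002 0.0002] F [-0.69  0.23  0.07] T [-0.058  0.003  0.035] w 0.0854 q [ 0.19  0.55  0.24  2.07 -0.24  0.54  2.13]
```

Emit:
carry_out(rows=[{"linear":[0,0,0],"dr":[0,0,0],"jaw":0.8},{"linear":[0,0,0],"dr":[0,0,0],"jaw":0.7},{"linear":[0,0,0],"dr":[0,0,0],"jaw":0.5},{"linear":[0,0,0],"dr":[0,0,0],"jaw":0.3},{"linear":[0,0,0],"dr":[0,0,0],"jaw":0.3},{"linear":[0,0,0],"dr":[0,0,0],"jaw":0.3}])

```text
time_s: 11.53
ee_pos: [0.4765, -0.2616, 0.0209]
eef_rot: [-0.0, 0.023, 1.0, -0.0]
force: [-2.3, 0.7, 7.9]
gripper_width: 0.0568
```

```bash
python3 - <<'E'
from h import *
st()
p1=np.array([.478,-.2637]);s=sense();p2=s['ee_pos'][:2]
y1=np.array([np.cos(np.radians(27.5)),np.sin(np.radians(27.5))]); y2=rot(s['eef_rot'])[:2,1]
C=np.linalg.solve(np.array([y1,y2]),[y1@p1,y2@p2]); print('ring centre if undragged along x',C, rot(s['eef_rot'])[:2,:2].T@(C-p2))
E
```

```text
t 11.53 p [ 0.4765 -0.2616  0.0209] xyaw 177.4 tilt [-0.     -0.0001] F [-2.33  0.7   7.85] T [ 0.153  0.47  -0.124] w 0.0568 q [ 0.19  0.55  0.24  2.07 -0.24  0.54  2.13]
ring centre if undragged along x [ 0.47692891 -0.26164245] [-3.91145475e-04 -3.01325247e-17]
```

Second grip centred (ring about -0.4 mm along tool x). I lift, carry it over the barrel, and turn it 38.9° clockwise on the way.

Emit:
carry_out(rows=[{"linear":[0,0,-1.5],"dr":[0,0,0],"jaw":0.3},{"linear":[0,0,-3.0],"dr":[0,0,0],"jaw":0.3},{"linear":[0,0,-3.5],"dr":[0,0,0],"jaw":0.3},{"linear":[0,0,-3.5],"dr":[0,0,0],"jaw":0.3},{"linear":[-0.1,1.5,-2.5],"dr":[0,0,0],"jaw":0.3},{"linear":[-0.2,3.2,0],"dr":[0,0,0],"jaw":0.3},{"linear":[-0.2,3.2,0],"dr":[0,0,0],"jaw":0.3},{"linear":[-0.2,3.2,0],"dr":[0,0,0],"jaw":0.3},{"linear":[-0.2,3.2,0],"dr":[0,0,0],"jaw":0.3},{"linear":[-0.2,3.2,0],"dr":[0,0,0],"jaw":0.3}])

```text
time_s: 12.37
ee_pos: [0.4948, -0.0856, 0.1606]
eef_rot: [-0.0, 0.023, 1.0, 0.0]
force: [1.2, 0.2, -1.8]
gripper_width: 0.0565
```

Emit:
carry_out(rows=[{"linear":[-0.2,3.2,0],"dr":[0,0,0],"jaw":0.3},{"linear":[-0.2,3.2,0],"dr":[0,0,0],"jaw":0.3},{"linear":[-0.2,2.5,0],"dr":[0,0,0],"jaw":0.3},{"linear":[0,0,0],"dr":[0,0,0.113],"jaw":0.3},{"linear":[0,0,0],"dr":[0,0,0.113],"jaw":0.3},{"linear":[0,0,0],"dr":[0,0,0.113],"jaw":0.3},{"linear":[0,0,0],"dr":[0,0,0.113],"jaw":0.3},{"linear":[0,0,0],"dr":[0,0,0.113],"jaw":0.3},{"linear":[0,0,0],"dr":[0,0,0.113],"jaw":0.3},{"linear":[0,0,0],"dr":[0,0,0],"jaw":0.3}])

```text
time_s: 13.2
ee_pos: [0.5048, 0.0015, 0.1604]
eef_rot: [-0.0, 0.356, 0.934, -0.0]
force: [-0.4, -0.3, -2.7]
gripper_width: 0.0568
```

```bash
python3 - <<'E'
from h import *
st(); print(goto((.5096,.0392,.150)))
c=cam('wrist'); im=c['image']; save('w11',im); s=sense()
p=proj(c,'wrist',s['ee_pos']); print(p)
save('w11c',cv2.resize(im[150:350,220:420],(600,600),interpolation=cv2.INTER_CUBIC))
E
```

```text
t 13.2 p [0.5048 0.0015 0.1604] xyaw 138.24 tilt [-0.0007 -0.0001] F [-0.36 -0.31 -2.75] T [ 0.036 -0.031  0.005] w 0.0568 q [-0.43  0.27  0.35  2.09 -0.13  0.8   0.84]
[2.15 3.13 1.04]
[317.64443203 283.29588887]
```

Emit:
carry_out(rows=[{"linear":[1.05,1.55,0],"dr":[0,0,0],"jaw":0.3},{"linear":[1.1,1.58,0],"dr":[0,0,0],"jaw":0.3},{"linear":[0,0,0.5],"dr":[0,0,0],"jaw":0.3},{"linear":[0,0,0],"dr":[0,0,0],"jaw":0.3},{"linear":[0,0,0],"dr":[0,0,0],"jaw":0.3}])

```text
time_s: 13.67
ee_pos: [0.5093, 0.0387, 0.1553]
eef_rot: [-0.0, 0.352, 0.936, -0.0]
force: [0.1, -0.3, -2.5]
gripper_width: 0.0566
```

```bash
python3 - <<'E'
from h import *
st(); print(goto((.5096,.0392,.105)))
E
```

```text
t 13.67 p [0.5093 0.0387 0.1553] xyaw 138.77 tilt [-0.0009 -0.0004] F [ 0.13 -0.29 -2.55] T [-0.025  0.009  0.055] w 0.0566 q [-0.49  0.29  0.33  2.08 -0.13  0.79  0.78]
[0.01 0.07 5.03]
```

Emit:
carry_out(rows=[{"linear":[0.01,0.06,1.0],"dr":[0,0,0],"jaw":0.3},{"linear":[0,0,1.5],"dr":[0,0,0],"jaw":0.3},{"linear":[0,0,1.5],"dr":[0,0,0],"jaw":0.3},{"linear":[0,0,1.0],"dr":[0,0,0],"jaw":0.3},{"linear":[0,0,0],"dr":[0,0,0],"jaw":0.3}])

```text
time_s: 14.08
ee_pos: [0.5087, 0.0388, 0.1035]
eef_rot: [-0.001, 0.353, 0.936, -0.001]
force: [-0.2, 0.3, -3.5]
gripper_width: 0.0566
```

```bash
python3 - <<'E'
from h import *
st(); c=cam('wrist'); im=c['image']; save('w12',im)
save('w12c',cv2.resize(im[220:370,240:390],(600,600),interpolation=cv2.INTER_CUBIC))
s=sense();Rm=rot(s['eef_rot'])
q=lambda v:np.round((proj(c,'wrist',s['ee_pos']+Rm@np.array(v))-[240,220])*4)
print('hole centre/edges',[q(v) for v in((-.0004,0,.0009),(.0096,0,.0009),(-.0004,.01,.0009),(-.0004,-.01,.0009),(-.0104,0,.0009))])
print('mouth-axis at spout top',np.round((proj(c,'wrist',(.5099,.0389,.1095))-[240,220])*4))
E
```

```text
t 14.08 p [0.5087 0.0388 0.1035] xyaw 138.63 tilt [-0.0031 -0.0011] F [-0.21  0.25 -3.48] T [-0.009  0.069  0.047] w 0.0566 q [-0.46  0.37  0.31  2.11 -0.17  0.68  0.81]
hole centre/edges [array([314., 259.]), array([314., 183.]), array([402., 259.]), array([226., 259.]), array([314., 330.])]
mouth-axis at spout top [317. 288.]
```

View pics/w12c.png

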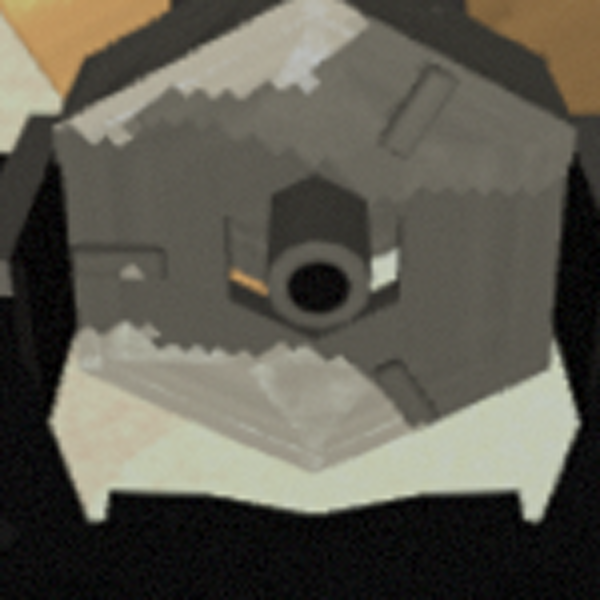

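The last view shows the spout at crop (318,285), protruding inside the ring's hole (hole centre about (313,259) one level lower). That matches the predicted axis (317,288), and the ribs are symmetric. Now I lower with small corrections and force checks.

Emit:
carry_out(rows=[{"linear":[0,0,0.4],"dr":[0,0,0],"jaw":0.3},{"linear":[0,0,0.4],"dr":[0,0,0],"jaw":0.3},{"linear":[0,0,0],"dr":[0,0,0],"jaw":0.3},{"linear":[0,0,0],"dr":[0,0,0],"jaw":0.3},{"linear":[0,0,0],"dr":[0,0,0],"jaw":0.3}])

```text
time_s: 14.55
ee_pos: [0.5101, 0.0396, 0.0979]
eef_rot: [0.0, 0.353, 0.936, 0.0]
force: [-0.8, -0.2, -2.7]
gripper_width: 0.0565
```

```bash
python3 - <<'E'
from h import *
st(); print(goto((.5094,.0393,.091)))
E
```

```text
t 14.55 p [0.5101 0.0396 0.0979] xyaw 138.65 tilt [0.0004 0.0001] F [-0.85 -0.23 -2.68] T [-0.021  0.06  -0.046] w 0.0565 q [-0.46  0.38  0.3   2.11 -0.18  0.67  0.82]
[ 0.03 -0.07  0.69]
```

Emit:
carry_out(rows=[{"linear":[0.02,-0.06,0.2],"dr":[0,0,0],"jaw":0.3},{"linear":[0,0,0.15],"dr":[0,0,0],"jaw":0.3},{"linear":[0,0,0],"dr":[0,0,0],"jaw":0.3},{"linear":[0,0,0],"dr":[0,0,0],"jaw":0.3}])

```text
time_s: 14.88
ee_pos: [0.5093, 0.0392, 0.094]
eef_rot: [-0.0, 0.353, 0.936, -0.0]
force: [0.8, -0.4, -2.7]
gripper_width: 0.0567
```

Emit:
carry_out(rows=[{"linear":[0,0,0.15],"dr":[0,0,0],"jaw":0.3},{"linear":[0,0,0],"dr":[0,0,0],"jaw":0.3}])

```text
time_s: 15.05
ee_pos: [0.5094, 0.0393, 0.0925]
eef_rot: [-0.0, 0.353, 0.936, -0.0]
force: [0.0, 0.0, -2.4]
gripper_width: 0.0565
```

Emit:
carry_out(rows=[{"linear":[0,0,0.15],"dr":[0,0,0],"jaw":0.3},{"linear":[0,0,0],"dr":[0,0,0],"jaw":0.3}])

```text
time_s: 15.22
ee_pos: [0.5093, 0.0392, 0.0909]
eef_rot: [-0.0, 0.353, 0.936, -0.0]
force: [0.0, -0.7, -3.7]
gripper_width: 0.0565
```

```bash
python3 - <<'E'
from h import *
st()
E
```

```text
t 15.22 p [0.5093 0.0392 0.0909] xyaw 138.64 tilt [-0.0003 -0.0001] F [ 0.04 -0.66 -3.7 ] T [-0.003  0.     0.002] w 0.0565 q [-0.45  0.39  0.3   2.12 -0.19  0.65  0.82]
```

Pins are past the rim level with no contact, so they are entering the gaps. Continuing down.

Emit:
carry_out(rows=[{"linear":[0,0,0.15],"dr":[0,0,0],"jaw":0.3},{"linear":[0,0,0],"dr":[0,0,0],"jaw":0.3}])

```text
time_s: 15.38
ee_pos: [0.5093, 0.0393, 0.0894]
eef_rot: [-0.0, 0.353, 0.936, -0.0]
force: [-0.4, -0.2, -2.4]
gripper_width: 0.0567
```

Emit:
carry_out(rows=[{"linear":[0,0,0.15],"dr":[0,0,0],"jaw":0.3},{"linear":[0,0,0],"dr":[0,0,0],"jaw":0.3}])

```text
time_s: 15.55
ee_pos: [0.5093, 0.0392, 0.0879]
eef_rot: [-0.0, 0.353, 0.936, -0.0]
force: [-1.0, 0.8, -1.6]
gripper_width: 0.057
```

Emit:
carry_out(rows=[{"linear":[0,0,0.12],"dr":[0,0,0],"jaw":0.3},{"linear":[0,0,0],"dr":[0,0,0],"jaw":0.3}])

```text
time_s: 15.72
ee_pos: [0.5093, 0.0392, 0.0867]
eef_rot: [-0.0, 0.353, 0.936, -0.0]
force: [-0.4, 0.0, -3.4]
gripper_width: 0.0566
```

Emit:
carry_out(rows=[{"linear":[0,0,0.1],"dr":[0,0,0],"jaw":0.3},{"linear":[0,0,0],"dr":[0,0,0],"jaw":0.3}])

```text
time_s: 15.88
ee_pos: [0.5093, 0.0392, 0.0858]
eef_rot: [-0.0, 0.353, 0.936, -0.0]
force: [0.4, -0.9, -3.1]
gripper_width: 0.0565
```

```bash
python3 - <<'E'
from h import *
st()
E
```

```text
t 15.88 p [0.5093 0.0392 0.0858] xyaw 138.64 tilt [-0.0002 -0.0001] F [ 0.43 -0.89 -3.06] T [ 0.015 -0.028 -0.013] w 0.0565 q [-0.45  0.4   0.3   2.12 -0.19  0.64  0.83]
```

Emit:
carry_out(rows=[{"linear":[0,0,0.07],"dr":[0,0,0],"jaw":0.3},{"linear":[0,0,0],"dr":[0,0,0],"jaw":0.3}])

```text
time_s: 16.05
ee_pos: [0.5094, 0.0392, 0.0852]
eef_rot: [0.0, 0.353, 0.936, -0.0]
force: [-2.0, -0.6, 1.6]
gripper_width: 0.0569
```

Emit:
carry_out(rows=[{"linear":[0,0,0.05],"dr":[0,0,0],"jaw":0.3},{"linear":[0,0,0],"dr":[0,0,0],"jaw":0.3}])

```text
time_s: 16.22
ee_pos: [0.5094, 0.0392, 0.0848]
eef_rot: [0.0, 0.353, 0.936, 0.0]
force: [-1.3, -0.0, 1.1]
gripper_width: 0.0567
```

Emit:
carry_out(rows=[{"linear":[0,0,0.05],"dr":[0,0,0],"jaw":0.3},{"linear":[0,0,0],"dr":[0,0,0],"jaw":0.3}])

```text
time_s: 16.38
ee_pos: [0.5095, 0.0392, 0.0843]
eef_rot: [0.0, 0.353, 0.936, 0.0]
force: [-1.0, -0.2, 2.9]
gripper_width: 0.0569
```

```bash
python3 - <<'E'
from h import *
st()
E
```

```text
t 16.38 p [0.5095 0.0392 0.0843] xyaw 138.64 tilt [ 0.0001 -0.    ] F [-1.03 -0.2   2.94] T [ 0.002  0.236 -0.029] w 0.0569 q [-0.45  0.4   0.3   2.12 -0.19  0.64  0.83]
```

Emit:
carry_out(rows=[{"linear":[0,0,0.1],"dr":[0,0,0],"jaw":0.3},{"linear":[0,0,0],"dr":[0,0,0],"jaw":0.3}])

```text
time_s: 16.55
ee_pos: [0.5094, 0.0392, 0.0832]
eef_rot: [0.0, 0.353, 0.936, -0.0]
force: [-1.9, 1.3, 2.8]
gripper_width: 0.0568
```

Emit:
carry_out(rows=[{"linear":[0,0,0.07],"dr":[0,0,0],"jaw":0.3},{"linear":[0,0,0],"dr":[0,0,0],"jaw":0.3}])

```text
time_s: 16.72
ee_pos: [0.5094, 0.0393, 0.0825]
eef_rot: [0.0, 0.353, 0.936, 0.0]
force: [-2.2, 0.7, 3.5]
gripper_width: 0.0564
```

Emit:
carry_out(rows=[{"linear":[0,0,0.07],"dr":[0,0,0],"jaw":0.3},{"linear":[0,0,0],"dr":[0,0,0],"jaw":0.3}])

```text
time_s: 16.88
ee_pos: [0.5095, 0.0392, 0.0822]
eef_rot: [-0.0, 0.353, 0.936, 0.0]
force: [-4.7, -1.2, 12.3]
gripper_width: 0.0566
```

```bash
python3 - <<'E'
from h import *
st()
E
```

```text
t 16.88 p [0.5095 0.0392 0.0822] xyaw 138.63 tilt [0.     0.0002] F [-4.7  -1.17 12.29] T [-0.089  0.883 -0.021] w 0.0566 q [-0.45  0.41  0.29  2.12 -0.2   0.63  0.83]
```

The packing is felt at TCP z≈0.0822 (net push about 15 N, travel about 3.2 mm). Back off slightly and start turning clockwise; I expect the bite near 60°.

Emit:
carry_out(rows=[{"linear":[0,0,-0.03],"dr":[0,0,0],"jaw":0.3},{"linear":[0,0,0],"dr":[0,0,0.06],"jaw":0.3},{"linear":[0,0,0],"dr":[0,0,0.06],"jaw":0.3},{"linear":[0,0,0],"dr":[0,0,0],"jaw":0.3}])

```text
time_s: 17.22
ee_pos: [0.5097, 0.0393, 0.0822]
eef_rot: [0.0, 0.41, 0.912, 0.0]
force: [0.6, -0.5, 4.1]
gripper_width: 0.0566
```

Emit:
carry_out(rows=[{"linear":[0,0,0],"dr":[0,0,0.06],"jaw":0.3},{"linear":[0,0,0],"dr":[0,0,0.06],"jaw":0.3},{"linear":[0,0,0],"dr":[0,0,0.06],"jaw":0.3},{"linear":[0,0,0],"dr":[0,0,0],"jaw":0.3}])

```text
time_s: 17.55
ee_pos: [0.5098, 0.0393, 0.0822]
eef_rot: [0.0, 0.489, 0.872, 0.0]
force: [0.4, -0.9, 5.1]
gripper_width: 0.0568
```

```bash
python3 - <<'E'
from h import *
st()
E
```

```text
t 17.55 p [0.5098 0.0393 0.0822] xyaw 121.39 tilt [ 0.0006 -0.0002] F [ 0.37 -0.85  5.13] T [-0.074 -0.153 -0.034] w 0.0568 q [-0.51  0.42  0.37  2.13 -0.25  0.64  0.58]
```

Emit:
carry_out(rows=[{"linear":[0,0,0],"dr":[0,0,0.06],"jaw":0.3},{"linear":[0,0,0],"dr":[0,0,0.06],"jaw":0.3},{"linear":[0,0,0],"dr":[0,0,0],"jaw":0.3}])

```text
time_s: 17.8
ee_pos: [0.5097, 0.0393, 0.0822]
eef_rot: [0.0, 0.54, 0.841, 0.0]
force: [0.4, -0.1, 5.5]
gripper_width: 0.0565
```

Emit:
carry_out(rows=[{"linear":[0,0,0],"dr":[0,0,0.06],"jaw":0.3},{"linear":[0,0,0],"dr":[0,0,0.06],"jaw":0.3},{"linear":[0,0,0],"dr":[0,0,0.06],"jaw":0.3},{"linear":[0,0,0],"dr":[0,0,0],"jaw":0.3}])

```text
time_s: 18.13
ee_pos: [0.5096, 0.0392, 0.0822]
eef_rot: [0.0, 0.614, 0.79, 0.0]
force: [-0.2, -1.1, 6.0]
gripper_width: 0.0567
```

```bash
python3 - <<'E'
from h import *
st()
E
```

```text
t 18.13 p [0.5096 0.0392 0.0822] xyaw 104.28 tilt [ 0.0004 -0.0002] F [-0.18 -1.14  6.01] T [-0.206 -0.028 -0.029] w 0.0567 q [-0.57  0.43  0.45  2.13 -0.31  0.64  0.34]
```

Emit:
carry_out(rows=[{"linear":[0,0,0],"dr":[0,0,0.06],"jaw":0.3},{"linear":[0,0,0],"dr":[0,0,0.06],"jaw":0.3},{"linear":[0,0,0],"dr":[0,0,0],"jaw":0.3}])

```text
time_s: 18.38
ee_pos: [0.5096, 0.0392, 0.0822]
eef_rot: [0.0, 0.66, 0.751, 0.0]
force: [0.6, -0.7, 5.9]
gripper_width: 0.0566
```

Emit:
carry_out(rows=[{"linear":[0,0,0],"dr":[0,0,0.05],"jaw":0.3},{"linear":[0,0,0],"dr":[0,0,0.05],"jaw":0.3},{"linear":[0,0,0],"dr":[0,0,0],"jaw":0.3}])

```text
time_s: 18.63
ee_pos: [0.5096, 0.0392, 0.0822]
eef_rot: [0.0, 0.696, 0.718, 0.0]
force: [0.8, -1.5, 5.2]
gripper_width: 0.0563
```

Emit:
carry_out(rows=[{"linear":[0,0,0],"dr":[0,0,0.05],"jaw":0.3},{"linear":[0,0,0],"dr":[0,0,0],"jaw":0.3}])

```text
time_s: 18.8
ee_pos: [0.5096, 0.0392, 0.0822]
eef_rot: [0.0, 0.714, 0.7, 0.0]
force: [-0.3, -1.5, 6.1]
gripper_width: 0.0565
```

```bash
python3 - <<'E'
from h import *
st()
E
```

```text
t 18.8 p [0.5096 0.0392 0.0822] xyaw 88.87 tilt [ 0.0003 -0.0002] F [-0.29 -1.49  6.06] T [-0.184  0.002 -0.012] w 0.0565 q [-0.63  0.44  0.52  2.13 -0.36  0.65  0.12]
```

Emit:
carry_out(rows=[{"linear":[0,0,0],"dr":[0,0,0.05],"jaw":0.3},{"linear":[0,0,0],"dr":[0,0,0],"jaw":0.3}])

```text
time_s: 18.97
ee_pos: [0.5096, 0.0391, 0.0822]
eef_rot: [0.0, 0.731, 0.682, 0.0]
force: [-0.5, -1.1, 6.8]
gripper_width: 0.0565
```

Emit:
carry_out(rows=[{"linear":[0,0,0],"dr":[0,0,0.05],"jaw":0.3},{"linear":[0,0,0],"dr":[0,0,0],"jaw":0.3}])

```text
time_s: 19.13
ee_pos: [0.5096, 0.0391, 0.0822]
eef_rot: [0.0, 0.748, 0.663, 0.0]
force: [-0.3, -0.2, 6.8]
gripper_width: 0.0566
```

Emit:
carry_out(rows=[{"linear":[0,0,0],"dr":[0,0,0.05],"jaw":0.3},{"linear":[0,0,0],"dr":[0,0,0],"jaw":0.3}])

```text
time_s: 19.3
ee_pos: [0.5096, 0.0391, 0.0822]
eef_rot: [0.0, 0.765, 0.645, 0.0]
force: [0.4, -1.4, 6.3]
gripper_width: 0.0566
```

```bash
python3 - <<'E'
from h import *
st()
E
```

```text
t 19.3 p [0.5096 0.0391 0.0822] xyaw 80.26 tilt [ 0.0003 -0.0002] F [ 0.38 -1.41  6.34] T [-0.199  0.005  0.003] w 0.0566 q [-0.66  0.45  0.56  2.13 -0.39  0.65  0.  ]
```

Emit:
carry_out(rows=[{"linear":[0,0,0],"dr":[0,0,0.04],"jaw":0.3},{"linear":[0,0,0],"dr":[0,0,0],"jaw":0.3}])

```text
time_s: 19.47
ee_pos: [0.5096, 0.0391, 0.0822]
eef_rot: [0.0, 0.777, 0.629, 0.0]
force: [0.0, -0.9, 6.2]
gripper_width: 0.0563
```

Emit:
carry_out(rows=[{"linear":[0,0,0],"dr":[0,0,0.04],"jaw":0.3},{"linear":[0,0,0],"dr":[0,0,0],"jaw":0.3}])

```text
time_s: 19.63
ee_pos: [0.5096, 0.0391, 0.0822]
eef_rot: [0.0, 0.79, 0.614, 0.0]
force: [-0.2, -1.1, 7.2]
gripper_width: 0.0563
```

```bash
python3 - <<'E'
from h import *
st()
E
```

```text
t 19.63 p [0.5096 0.0391 0.0822] xyaw 75.71 tilt [ 0.0004 -0.0002] F [-0.23 -1.05  7.19] T [-0.237  0.004  0.002] w 0.0563 q [-0.67  0.46  0.58  2.14 -0.41  0.66 -0.06]
```

Emit:
carry_out(rows=[{"linear":[0,0,0],"dr":[0,0,0.04],"jaw":0.3},{"linear":[0,0,0],"dr":[0,0,0],"jaw":0.3}])

```text
time_s: 19.8
ee_pos: [0.5096, 0.0391, 0.0822]
eef_rot: [0.0, 0.802, 0.598, 0.0]
force: [0.2, -0.7, 6.2]
gripper_width: 0.0568
```

Emit:
carry_out(rows=[{"linear":[0,0,0],"dr":[0,0,0.04],"jaw":0.3},{"linear":[0,0,0],"dr":[0,0,0],"jaw":0.3}])

```text
time_s: 19.97
ee_pos: [0.5097, 0.0391, 0.0822]
eef_rot: [0.0, 0.814, 0.582, 0.0]
force: [1.2, -1.8, 6.2]
gripper_width: 0.0566
```

```bash
python3 - <<'E'
from h import *
st()
E
```

```text
t 19.97 p [0.5097 0.0391 0.0822] xyaw 71.11 tilt [ 0.0004 -0.0003] F [ 1.23 -1.77  6.17] T [-0.234 -0.117 -0.089] w 0.0566 q [-0.69  0.46  0.6   2.14 -0.42  0.66 -0.12]
```

Emit:
carry_out(rows=[{"linear":[0,0,0],"dr":[0,0,0.04],"jaw":0.3},{"linear":[0,0,0],"dr":[0,0,0],"jaw":0.3}])

```text
time_s: 20.13
ee_pos: [0.5096, 0.0391, 0.0821]
eef_rot: [0.0, 0.825, 0.565, 0.0]
force: [1.0, -1.5, 4.5]
gripper_width: 0.0563
```

```bash
python3 - <<'E'
from h import *
st()
E
```

```text
t 20.13 p [0.5096 0.0391 0.0821] xyaw 68.82 tilt [ 0.0004 -0.0003] F [ 1.02 -1.54  4.45] T [-0.23  -0.297 -0.066] w 0.0563 q [-0.7   0.46  0.61  2.14 -0.43  0.66 -0.16]
```

The bite is felt at about 67° (Fz dropping, thread torque appearing; xyaw ≈ 71°). Snug is at about xyaw 56°. I turn on in small steps, following the ring down.

Emit:
carry_out(rows=[{"linear":[0,0,0.015],"dr":[0,0,0.04],"jaw":0.3},{"linear":[0,0,0],"dr":[0,0,0],"jaw":0.3}])

```text
time_s: 20.3
ee_pos: [0.5097, 0.0391, 0.0821]
eef_rot: [0.0, 0.836, 0.548, 0.0]
force: [1.1, -2.0, 7.0]
gripper_width: 0.0566
```

Emit:
carry_out(rows=[{"linear":[0,0,0.015],"dr":[0,0,0.04],"jaw":0.3},{"linear":[0,0,0],"dr":[0,0,0],"jaw":0.3}])

```text
time_s: 20.47
ee_pos: [0.5097, 0.0392, 0.082]
eef_rot: [0.0, 0.847, 0.532, 0.0]
force: [1.1, -1.9, 10.0]
gripper_width: 0.0561
```

```bash
python3 - <<'E'
from h import *
st()
E
```

```text
t 20.47 p [0.5097 0.0392 0.082 ] xyaw 64.24 tilt [ 0.0005 -0.0001] F [ 1.1  -1.88  9.96] T [-0.161  0.049 -0.08 ] w 0.0561 q [-0.71  0.47  0.63  2.14 -0.45  0.66 -0.22]
```

Emit:
carry_out(rows=[{"linear":[0,0,-0.015],"dr":[0,0,0],"jaw":0.3},{"linear":[0,0,0],"dr":[0,0,0],"jaw":0.3}])

```text
time_s: 20.63
ee_pos: [0.5097, 0.0392, 0.0821]
eef_rot: [0.0, 0.847, 0.532, 0.0]
force: [2.8, -1.3, 5.3]
gripper_width: 0.0566
```

Emit:
carry_out(rows=[{"linear":[0,0,0],"dr":[0,0,0.03],"jaw":0.3},{"linear":[0,0,0],"dr":[0,0,0],"jaw":0.3}])

```text
time_s: 20.8
ee_pos: [0.5097, 0.0392, 0.0821]
eef_rot: [0.0, 0.856, 0.518, 0.0]
force: [3.2, -1.7, 5.2]
gripper_width: 0.0569
```

```bash
python3 - <<'E'
from h import *
st(); print(sense()['ee_pos'])
E
```

```text
t 20.8 p [0.5097 0.0392 0.0821] xyaw 62.35 tilt [ 0.0005 -0.0001] F [ 3.24 -1.67  5.25] T [-0.187 -0.482 -0.013] w 0.0569 q [-0.72  0.47  0.64  2.14 -0.46  0.67 -0.24]
[0.50971301 0.03917057 0.08205267]
```

Emit:
carry_out(rows=[{"linear":[0,0,0],"dr":[0,0,0.03],"jaw":0.3},{"linear":[0,0,0],"dr":[0,0,0],"jaw":0.3}])

```text
time_s: 20.97
ee_pos: [0.5097, 0.0392, 0.082]
eef_rot: [0.0, 0.863, 0.504, 0.0]
force: [5.3, -2.6, 4.3]
gripper_width: 0.0564
```

Emit:
carry_out(rows=[{"linear":[0,0,0],"dr":[0,0,0.03],"jaw":0.3},{"linear":[0,0,0],"dr":[0,0,0],"jaw":0.3}])

```text
time_s: 21.13
ee_pos: [0.5097, 0.0393, 0.082]
eef_rot: [0.0, 0.871, 0.491, 0.0]
force: [5.3, -2.3, 3.8]
gripper_width: 0.0569
```

```bash
python3 - <<'E'
from h import *
st(); print(sense()['ee_pos'])
E
```

```text
t 21.13 p [0.5097 0.0393 0.082 ] xyaw 58.84 tilt [ 0.0004 -0.0001] F [ 5.33 -2.34  3.81] T [-0.224 -0.822 -0.033] w 0.0569 q [-0.73  0.48  0.66  2.14 -0.47  0.67 -0.29]
[0.50965895 0.03926517 0.0820123 ]
```

The z reading (only 0.2 mm lower) and the falling Fz leave the bite angle unclear. I'll check numerically whether the ring has slid down within the grip, by template-matching the ribs against the earlier wrist image.

```bash
cat > slip.py <<'E'
from h import *
a=cv2.cvtColor(cv2.imread('pics/w12.png'),cv2.COLOR_BGR2GRAY)
def lap(g): return cv2.Canny(cv2.resize(g,None,fx=4,fy=4,interpolation=cv2.INTER_CUBIC),25,60)
import sys
c=cam('wrist'); b=cv2.cvtColor(c['image'],cv2.COLOR_RGB2GRAY); save(sys.argv[1],c['image'])
def hp(g): g=cv2.resize(g,None,fx=4,fy=4,interpolation=cv2.INTER_CUBIC).astype(np.float32); return g-cv2.GaussianBlur(g,(0,0),10)
A,B=hp(a),hp(b); ox,oy=240*4,220*4
for n,(x0,y0,x1,y1) in dict(ribL=(70,235,175,285),ribT=(375,55,460,165),ribR=(370,350,445,430),padL=(0,110,60,300),padR=(565,110,600,300),edgeR=(545,110,590,210),hole=(215,280,275,320)).items():
    t=A[oy+y0:oy+y1,ox+x0:ox+x1]; S=B[oy+y0-20:oy+y1+20,ox+x0-20:ox+x1+20]
    r=cv2.matchTemplate(S,t,cv2.TM_CCOEFF_NORMED); _,v,_,m=cv2.minMaxLoc(r); print(n,round(v,2),'shift(crop px)',m[0]-20,m[1]-20)
s=sense(); Rm=rot(s['eef_rot']); q=lambda v:(proj(c,'wrist',s['ee_pos']+Rm@np.array(v)))*4
for v in((0,-.022,0),(.012,.012,0),(-.018,.012,0)): print('1mm down =>',q(np.add(v,(0,0,.0019)))-q(np.add(v,(0,0,.0009))))
E
python3 slip.py s1; python3 -c "
from h import *;st()"
```

```text
ribL 0.47 shift(crop px) 0 2
ribT 0.87 shift(crop px) 0 1
ribR 0.5 shift(crop px) 1 0
padL 0.96 shift(crop px) 0 0
padR 0.9 shift(crop px) 0 1
edgeR 0.95 shift(crop px) 0 1
hole 0.68 shift(crop px) -2 -4
1mm down => [ 1.17697016 -4.4973176 ]
1mm down => [-0.69771592 -4.16620694]
1mm down => [-0.53982904 -4.89361223]
t 21.18 p [0.5096 0.0392 0.082 ] xyaw 58.92 tilt [ 0.0004 -0.0001] F [ 5.5  -2.05  3.54] T [-0.135 -0.902  0.006] w 0.0565 q [-0.73  0.48  0.66  2.14 -0.47  0.67 -0.29]
```

No slip in the grip: the ring has moved with the gripper. I'll do a light lift test to tell whether the thread is really loaded, watching tau7 too.

```bash
sed -i "s/print('t',round/print('tau7',round(float(s['tau'][6]),3),'t',round/; s/np.round(s\['ee_pos'\],4)/np.round(s['ee_pos'],5)/" h.py; python3 -c "
from h import *;st()"
```

```text
tau7 -0.403 t 21.18 p [0.50964 0.03924 0.082  ] xyaw 58.92 tilt [ 0.0004 -0.0001] F [ 5.5  -2.05  3.54] T [-0.135 -0.902  0.006] w 0.0565 q [-0.73  0.48  0.66  2.14 -0.47  0.67 -0.29]
```

Emit:
carry_out(rows=[{"linear":[0,0,-0.04],"dr":[0,0,0],"jaw":0.3},{"linear":[0,0,0],"dr":[0,0,0],"jaw":0.3},{"linear":[0,0,0],"dr":[0,0,0],"jaw":0.3}])

```text
time_s: 21.43
ee_pos: [0.5096, 0.0393, 0.0821]
eef_rot: [0.0, 0.87, 0.492, 0.0]
force: [8.9, -2.1, -7.5]
gripper_width: 0.0567
```

```bash
python3 -c "
from h import *;st()"
```

```text
tau7 0.031 t 21.43 p [0.50962 0.03927 0.08211] xyaw 58.97 tilt [ 0.0005 -0.0004] F [ 8.9  -2.08 -7.46] T [-0.212 -1.627 -0.092] w 0.0567 q [-0.73  0.48  0.66  2.14 -0.47  0.67 -0.29]
```

The lift test shows the thread resisting (Fz −7.5 N, z nearly still), but the side force suggests only the −y pin is loaded, so the ring may sit slightly tilted in the grip. I'll release it, let it level, and regrip.

Emit:
carry_out(rows=[{"linear":[0,0,0.015],"dr":[0,0,0],"jaw":0.3},{"linear":[0,0,0],"dr":[0,0,0],"jaw":0.7},{"linear":[0,0,0],"dr":[0,0,0],"jaw":0.8},{"linear":[0,0,0],"dr":[0,0,0],"jaw":0.8},{"linear":[0,0,0],"dr":[0,0,0],"jaw":0.8}])

```text
time_s: 21.85
ee_pos: [0.5089, 0.0393, 0.082]
eef_rot: [-0.0, 0.87, 0.492, -0.0]
force: [0.2, -0.0, -0.5]
gripper_width: 0.068
```

```bash
python3 - <<'E'
from h import *
st()
from slip import *
E
```

```text
tau7 -0.005 t 21.85 p [0.50888 0.0393  0.082  ] xyaw 58.99 tilt [-0.001  0.   ] F [ 0.22 -0.   -0.46] T [ 0.001 -0.011  0.02 ] w 0.068 q [-0.73  0.48  0.66  2.14 -0.47  0.67 -0.29]Traceback (most recent call last):
  File "<stdin>", line 3, in <module>
  File "slip.py", line 5, in <module>
    c=cam('wrist'); b=cv2.cvtColor(c['image'],cv2.COLOR_RGB2GRAY); save(sys.argv[1],c['image'])
                                                                        ~~~~~~~~^^^
IndexError: list index out of range
```

Emit:
carry_out(rows=[{"linear":[0,0,0],"dr":[0,0,0],"jaw":0.65},{"linear":[0,0,0],"dr":[0,0,0],"jaw":0.5},{"linear":[0,0,0],"dr":[0,0,0],"jaw":0.3},{"linear":[0,0,0],"dr":[0,0,0],"jaw":0.3},{"linear":[0,0,0],"dr":[0,0,0],"jaw":0.3}])

```text
time_s: 22.32
ee_pos: [0.5097, 0.0391, 0.0826]
eef_rot: [0.0, 0.87, 0.492, 0.0]
force: [-0.8, -1.2, 7.9]
gripper_width: 0.0565
```

```bash
python3 -c "
from h import *;st()"
```

```text
tau7 -0.242 t 22.32 p [0.50974 0.03906 0.08259] xyaw 59.0 tilt [0.0007 0.    ] F [-0.84 -1.24  7.88] T [-0.329  0.032  0.231] w 0.0565 q [-0.73  0.48  0.66  2.14 -0.47  0.67 -0.29]
```

Emit:
carry_out(rows=[{"linear":[0,0.05,-0.02],"dr":[0,0,0],"jaw":0.3},{"linear":[0,0,0],"dr":[0,0,0],"jaw":0.3}])

```text
time_s: 22.48
ee_pos: [0.5098, 0.039, 0.0826]
eef_rot: [-0.0, 0.87, 0.493, -0.0]
force: [-2.4, 1.2, 7.0]
gripper_width: 0.0565
```

```bash
python3 -c "
from h import *;st()"
```

```text
tau7 -0.232 t 22.48 p [0.50979 0.03903 0.0826 ] xyaw 59.02 tilt [-0.0002  0.0002] F [-2.39  1.16  6.96] T [-0.051  0.36   0.234] w 0.0565 q [-0.73  0.48  0.66  2.14 -0.47  0.67 -0.29]
```

Emit:
carry_out(rows=[{"linear":[0,0,0],"dr":[0,0,0.025],"jaw":0.3},{"linear":[0,0,0],"dr":[0,0,0],"jaw":0.3}])

```text
time_s: 22.65
ee_pos: [0.5097, 0.039, 0.0826]
eef_rot: [-0.0, 0.877, 0.481, -0.0]
force: [-2.2, 0.6, 7.5]
gripper_width: 0.0566
```

```bash
python3 -c "
from h import *;st()"
```

```text
tau7 -0.507 t 22.65 p [0.50969 0.03904 0.08259] xyaw 57.51 tilt [-0.0003  0.0002] F [-2.18  0.62  7.46] T [-0.002  0.458  0.011] w 0.0566 q [-0.74  0.48  0.67  2.14 -0.48  0.67 -0.31]
```

Emit:
carry_out(rows=[{"linear":[0,0,0],"dr":[0,0,0.03],"jaw":0.3},{"linear":[0,0,0],"dr":[0,0,0],"jaw":0.3}])

```text
time_s: 22.82
ee_pos: [0.5097, 0.039, 0.0825]
eef_rot: [-0.0, 0.884, 0.468, -0.0]
force: [-2.1, 0.3, 7.1]
gripper_width: 0.0566
```

```bash
python3 -c "
from h import *;st()"
```

```text
tau7 -0.466 t 22.82 p [0.50971 0.03904 0.08254] xyaw 55.76 tilt [-0.0003  0.0001] F [-2.15  0.34  7.14] T [ 0.036  0.416 -0.068] w 0.0566 q [-0.74  0.48  0.67  2.14 -0.48  0.67 -0.34]
```

Emit:
carry_out(rows=[{"linear":[0,0,-0.03],"dr":[0,0,0],"jaw":0.3},{"linear":[0,0,0],"dr":[0,0,0],"jaw":0.3}])

```text
time_s: 22.98
ee_pos: [0.5097, 0.0391, 0.0826]
eef_rot: [-0.0, 0.884, 0.468, -0.0]
force: [-0.3, -0.2, -0.8]
gripper_width: 0.0566
```

```bash
python3 -c "
from h import *;st()"
```

```text
tau7 0.013 t 22.98 p [0.50968 0.03906 0.08262] xyaw 55.85 tilt [-0.0003 -0.0001] F [-0.27 -0.24 -0.83] T [ 0.093 -0.005 -0.052] w 0.0566 q [-0.74  0.48  0.67  2.14 -0.48  0.67 -0.33]
```

Emit:
carry_out(rows=[{"linear":[0,0,0],"dr":[0,0,0.02],"jaw":0.3}])

```text
time_s: 23.07
ee_pos: [0.5097, 0.0391, 0.0826]
eef_rot: [-0.0, 0.888, 0.46, -0.0]
force: [0.0, -0.5, -1.7]
gripper_width: 0.0565
```

```bash
python3 -c "
from h import *;st()"
```

```text
tau7 -0.248 t 23.07 p [0.50969 0.03905 0.08264] xyaw 54.75 tilt [-0.0003 -0.0001] F [ 0.02 -0.48 -1.74] T [-0.01  -0.039  1.18 ] w 0.0565 q [-0.75  0.48  0.68  2.14 -0.49  0.68 -0.35]
```

Emit:
carry_out(rows=[{"linear":[0,0,-0.03],"dr":[0,0,0],"jaw":0.3},{"linear":[0,0,0],"dr":[0,0,0],"jaw":0.3}])

```text
time_s: 23.23
ee_pos: [0.5097, 0.0391, 0.0827]
eef_rot: [0.0, 0.888, 0.459, -0.0]
force: [4.5, 0.0, -11.8]
gripper_width: 0.0563
```

```bash
python3 -c "
from h import *;st()"
```

```text
tau7 -0.325 t 23.23 p [0.50972 0.03905 0.08274] xyaw 54.69 tilt [-0.0002 -0.0004] F [  4.49   0.   -11.77] T [ 0.108 -0.663  0.157] w 0.0563 q [-0.75  0.48  0.68  2.14 -0.49  0.68 -0.35]
```

Emit:
carry_out(rows=[{"linear":[0,0,-0.03],"dr":[0,0,0],"jaw":0.3},{"linear":[0,0,0],"dr":[0,0,0],"jaw":0.3}])

```text
time_s: 23.4
ee_pos: [0.5097, 0.0391, 0.0828]
eef_rot: [0.0, 0.888, 0.46, -0.0]
force: [5.5, 1.1, -22.0]
gripper_width: 0.0563
```

```bash
python3 -c "
from h import *;st()"
```

```text
tau7 -0.19 t 23.4 p [0.5097  0.03907 0.08284] xyaw 54.71 tilt [-0.0002 -0.0006] F [  5.46   1.07 -22.03] T [ 0.142 -1.338  0.179] w 0.0563 q [-0.75  0.48  0.68  2.14 -0.49  0.68 -0.35]
```

While turning, the torque reads 1.2 Nm, and the ring resists a 20 N lift without giving, so the thread is clamped at about 16° past the felt bite. I stop here, unload, release and retreat.

Emit:
carry_out(rows=[{"linear":[0,0,0.055],"dr":[0,0,0],"jaw":0.3},{"linear":[0,0,0],"dr":[0,0,0],"jaw":0.3},{"linear":[0,0,0],"dr":[0,0,0],"jaw":0.7},{"linear":[0,0,0],"dr":[0,0,0],"jaw":0.9},{"linear":[0,0,0],"dr":[0,0,0],"jaw":1},{"linear":[0,0,0],"dr":[0,0,0],"jaw":1},{"linear":[0,0,-1],"dr":[0,0,0],"jaw":1},{"linear":[0,0,-2],"dr":[0,0,0],"jaw":1},{"linear":[0,0,-3],"dr":[0,0,0],"jaw":1},{"linear":[0,0,-3],"dr":[0,0,0],"jaw":1}])

```text
time_s: 24.23
ee_pos: [0.5093, 0.0383, 0.1741]
eef_rot: [0.0, 0.888, 0.459, -0.001]
force: [0.3, 0.6, 0.3]
gripper_width: 0.0852
```

Emit:
carry_out(rows=[{"linear":[0,0,-3],"dr":[0,0,0],"jaw":1},{"linear":[0,0,0],"dr":[0,0,0],"jaw":1},{"linear":[0,0,0],"dr":[0,0,0],"jaw":1},{"linear":[0,0,0],"dr":[0,0,0],"jaw":1}])

```text
time_s: 24.57
ee_pos: [0.5096, 0.0392, 0.203]
eef_rot: [-0.0, 0.888, 0.46, 0.0]
force: [0.8, 0.4, -1.3]
gripper_width: 0.085
```

```bash
python3 - <<'E'
from h import *
st(); c=cam('wrist'); im=c['image']; save('end',im)
# predicted ring features: top at .0611+.020, centre (.5097,.0390), pins at 24.7+120k ; corners at +30
g=cv2.cvtColor(im,cv2.COLOR_RGB2GRAY).astype(np.float32)
hp=g-cv2.GaussianBlur(g,(0,0),4)
cx,cy=.5097,.0390
def rib(c0,th,z): # mean darkness along rib outline (two long sides, 4 mm apart, r 18..26)
    v=[]
    for k in range(3):
        a=np.radians(th+120*k)
        for o in(-.002,.002):
            for r in np.linspace(.018,.026,12):
                u=proj(c,'wrist',(cx+r*np.cos(a)-o*np.sin(a),cy+r*np.sin(a)+o*np.cos(a),z)); v.append(cv2.getRectSubPix(hp,(1,1),(float(u[0]),float(u[1])))[0,0])
    return np.mean(v)
A=np.arange(-36,84,2.); s=[rib(0,a,.0812) for a in A]; i=np.argsort(s)[:5]; print('rib angle candidates',[(A[j],round(float(s[j]),1)) for j in i])
for n,P in dict(spouttop=(cx,cy,.1056),centre=(cx,cy,.0812)).items(): print(n,proj(c,'wrist',P))
u=proj(c,'wrist',(cx,cy,.1056)).round().astype(int); w=g[u[1]-10:u[1]+11,u[0]-10:u[0]+11]; ys,xs=np.where(w<35); print('spout bore px',xs.mean()+u[0]-10,ys.mean()+u[1]-10,len(xs))
E
```

```text
tau7 -0.098 t 24.57 p [0.50962 0.03921 0.203  ] xyaw 54.72 tilt [0.0002 0.0006] F [ 0.83  0.44 -1.29] T [ 0.015  0.025 -0.047] w 0.085 q [-0.92  0.29  0.85  2.06 -0.28  0.91 -0.53]
rib angle candidates [(np.float64(24.0), -10.5), (np.float64(22.0), -5.4), (np.float64(26.0), -4.8), (np.float64(34.0), -4.1), (np.float64(32.0), -2.5)]
spouttop [318.40484007 213.97361916]
centre [318.41388902 204.15916629]
spout bore px nan nan 0<stdin>:17: RuntimeWarning: Mean of empty slice.
  ret = ret.dtype.type(ret / rcount)
```

Ribs found at bearing 24° (expected 24.7° from the last grip pose), so the ring kept its angle after release. Nothing is touching it. Handing in.

```bash
python3 -c "
from h import *
print(ticket.close_job())"
```

```text
the job is handed in; nothing more can be done
None
```

I handed the job in. The disk is in the barrel's mouth, spout up and let go. The ring is over it, turned about 84° clockwise from the gaps, roughly 16° past where I felt the bite. The robot stands clear.

**Checks that agreed**
- A close view showed the disk level and concentric in the mouth before I fetched the ring.
- The pins entered the gaps without contact, and the packing was felt after about 3 mm of travel under the ring.
- The thread resisted a net lift of about 19 N, with only about 0.3 mm of give.
- Turning torque read about 1.2 Nm during the last step.
- After release, the ribs were found at 24°, against 24.7° expected, so the ring did not unscrew. I made this last check by numbers only, because all 12 pictures were used.

**Checks that were unclear or failed**
- **Bite angle:** it was hard to pin down. Geometry gave 64–67° and the feel was about 67°, but the ring sank only about 0.2 mm over the next 12°, well under the roughly 1 mm the thread's pitch implies. The ring is therefore about 16–20° past the bite (15° is snug, 25° spoils).
- **Clamp force:** I could not measure it directly. It is inferred from the angle, the lift test and the torque.
- **Side force:** partway through tightening, the force readings suggested that only one pin was loaded. I released and regripped the ring so it could level, and the side force went away. It came back only under the lift test.
- **Spout:** the final numeric look for the spout's bore found nothing, so the spout's final position was not confirmed by the camera.

The moves kept well clear of the carton, mould and cup, but I did not look at them again at the end.

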